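Load the ferrule tumbler, lock its hatch and lock the drill on

TASK

Get the bench tumbler ready to run: put every bare brass ferrule into its hexagonal drum (the cork-wrapped ferrules are finished, so leave them and the other small things where they are), shut the hatch, and with the T-handle key turn the sunk hatch lock a quarter turn clockwise to its stop. Stand the key back in its wooden block. Only then lock the drill on: squeeze its trigger right in and keep it in while you press down the lock-on button on the side of its grip, then ease off the trigger so that it stays held in by itself; the foot switch will start it later.

Things in the scene. Friction and masses are not known exactly. Their poses are not given: they have to be found in the camera images.
- rig: Tumbler: fixed plywood base (x -100..100, y -245..305, z 0..20 mm), drum at +y, drill lying on its side in a stand at -y. Origin: on the bench under the common axis of drum and drill, which is 110 mm up; x away from the robot, y along the axis towards the drum, z up. Drill: body radius 34, y -242..-45; grip towards the robot, x -24..-148, y -183..-137, z 93..127. Nothing spins here.
- drum_in (a point): Centre of the drum, (0, 165, 110) mm in the rig's frame, axes as the rig's. Hollow hexagonal steel prism along y, 200 mm long, 160 across flats (corners at x +-92, z 0), walls 6, flat at the bottom; fixed. Its top face, 80 mm above this point, is open: 86 mm in x by 188 in y, 154 deep. A ferrule is in when its origin is inside.
- hatch (a joint): Hatch angle, rad: 0 shut flat on the drum, 1.57 upright, limit 1.95; starts at 1.6 to 1.85, shut is below 0.06. Stiff hinge (0.35 N m): it stays where left and must be pushed right down. Aluminium plate, 112 mm from hinge to free edge, 200 along y, 8 thick, 350 g. Its outer face looks away from the robot when open, up when shut.
- hatch_hinge (a point): Middle of the hatch's hinge line, which runs along the rig's y on the drum's far top edge, at (50, 165, 191) mm in the rig's frame; in the plane of the hatch's inner face.
- hatch_edge (a point): Middle of the hatch's free edge, 112 mm from the hinge, mid-thickness. Its z axis is the outward normal of the outer face, x points from the free edge to the hinge.
- lock_mouth (a point): Centre of the mouth of the round sleeve on the hatch's outer face, 70 mm from the hinge, mid-width; z outward along it (up when shut). Sleeve: outside 46 mm, bore 36, 32 high. Inside, its brass rim 8 mm below the mouth, is the square socket for the key, 19 mm wide, 22 deep.
- lock_floor (a point): Floor of the lock's square socket, on the lock's axis, 30 mm below lock_mouth.
- lock (a joint): Turn of the hatch lock, rad, growing clockwise seen from above: starts at 0 to 0.2, stop at 1.57, locked above 1.3. Stiff (0.06 N m), stays. At 0 the socket's sides are parallel to the hatch's edges.
- key: Steel T-handle key, about 220 g: square shaft 16 x 16 mm, tapered round nose (first 10 mm), crossbar 16 (key's x) x 100 (key's y) x 20 mm high. Origin: tip of the nose; z up the shaft; crossbar centre at 108 mm, underside at 98. Shaft flats parallel to the key's x and y; about 0.2 rad of play in the socket. Starts upright in its block, tip 10 mm above the bench.
- block_mouth (a point): Centre of the mouth of the 28 mm square hole, 50 mm deep, in the top of the wooden key block (75 x 75 x 60 mm, fixed to the bench). The key is back when it stands upright in this hole with its tip on the hole's floor.
- trigger (a joint): How far the drill's trigger is squeezed, m: 0 out, 0.012 right in. Spring return, 3.5 N at first, 12 N right in. Held by the lock-on button it rests at about 0.007.
- trigger_face (a point): Centre of the trigger's front face, at (-62, -115, 110) mm in the rig's frame at rest. It faces the rig's +y and is pushed along -y into the grip. The black trigger is 40 mm long (x), 24 high (z), 22 out of the grip. Free space before and beside it except the drill's body, which begins at x -34.
- button (a joint): How far the lock-on button is pressed, m: 0 out, 0.007 in. Spring 1 to 2 N. It goes in only while the trigger is squeezed past about 0.0095, else it is blocked. Fully in when the trigger is eased, it catches the trigger and both stay in; squeezing the trigger again lets the button pop out.
- button_top (a point): Centre of the lock-on button's top, at (-62, -158, 135) mm in the rig's frame at rest. Round, 16 mm, on the side of the grip that faces up, just behind the trigger; stands 8 mm above the grip and is pressed straight down.
- ferrule1: A bare brass ferrule (2 to 4 are present, absent ones read None): a tube 40 mm in diameter and 60 mm high, on a foot flange 50 mm in diameter and 7 mm thick. About 90 g. Origin: centre of the flange's underside; z along the tube. It starts standing on its flange.
- ferrule2: A bare brass ferrule like ferrule1, present or absent.
- ferrule3: A bare brass ferrule like ferrule1, present or absent.
- ferrule4: A bare brass ferrule like ferrule1, present or absent.
- cork1: A finished ferrule, same brass tube and flange, with a fat cork sleeve 47 mm in diameter round its middle. Standing on its flange; origin: centre of its underside. Leave it.
- cork2: A finished ferrule, same brass tube and flange, with a fat cork sleeve 47 mm in diameter round its middle. Standing on its flange; origin: centre of its underside. Leave it.
- cork3: A finished ferrule, same brass tube and flange, with a fat cork sleeve 47 mm in diameter round its middle. Standing on its flange; origin: centre of its underside. Leave it.
- padcup: Chrome pad cup 42 mm in diameter with its arm, 85 mm long, lying flat. Leave it.
- mouthcap: Hard rubber mouthpiece cap, 38 mm in diameter, 75 mm high, standing. Leave it.
- rod: Steel burnishing rod with a square wooden handle, 175 mm long, lying. Leave it.
Not all that is in view belongs to the job. What is shaped like the ferrule1 but green is not meant. What is shaped like the ferrule3 but red is not meant.

How it is judged:
On the way, in this order (a step that is already met when the one before it is completed fails the run):
1. every bare ferrule is in the drum (x of ferrule1 in the frame of drum_in between -0.095 and 0.095 m and y of ferrule1 in the frame of drum_in between -0.1 and 0.1 m and z of ferrule1 in the frame of drum_in between -0.08 and 0.075 m and x of ferrule2 in the frame of drum_in between -0.095 and 0.095 m and y of ferrule2 in the frame of drum_in between -0.1 and 0.1 m and z of ferrule2 in the frame of drum_in between -0.08 and 0.075 m and x of ferrule3 in the frame of drum_in between -0.095 and 0.095 m and y of ferrule3 in the frame of drum_in between -0.1 and 0.1 m and z of ferrule3 in the frame of drum_in between -0.08 and 0.075 m and x of ferrule4 in the frame of drum_in between -0.095 and 0.095 m and y of ferrule4 in the frame of drum_in between -0.1 and 0.1 m and z of ferrule4 in the frame of drum_in between -0.08 and 0.075 m), for 0.2 s.
2. the hatch is shut (all of step 1 and value of joint hatch below 0.06 rad), for 0.2 s.
3. the lock is turned with the key in it (value of joint hatch below 0.06 rad and value of joint lock above 1.3 rad and distance between key and lock_floor below 0.016 m), for 0.1 s.
4. the key is back in its block and let go (horizontal distance between key and block_mouth below 0.015 m and height (world z) of key below 0.03 m and angle between key's own z axis and vertical below 0.25 rad and contact force between the fingers and key below 0.1 N), for 0.2 s.
5. the trigger is squeezed right in (value of joint trigger above 0.0098 m), for 0.05 s.
6. the lock-on button is pressed in while the trigger is squeezed (value of joint trigger above 0.0085 m and value of joint button above 0.0045 m), for 0.05 s.
At the end, for the whole second after the job is handed in: All present bare ferrules in the drum; hatch below 0.06 rad, lock above 1.3 rad; key upright (0.25 rad) in its block, within 15 mm of the hole centre, tip below 30 mm; trigger held at 6 to 9.5 mm by the button (in over 4.5 mm), untouched (all of step 2 and value of joint lock above 1.3 rad and horizontal distance between key and block_mouth below 0.015 m and height (world z) of key below 0.03 m and angle between key's own z axis and vertical below 0.25 rad and value of joint trigger between 0.006 and 0.0095 m and value of joint button above 0.0045 m and contact force between the fingers and trigger below 0.1 N).
It fails at once if a cork-wrapped ferrule is pushed more than 60 mm away or carried off (distance of any of cork1, cork2, cork3 from where it was at the start of the episode above 0.06 m).
It fails at once if the pad cup, mouthpiece cap or burnishing rod is pushed more than 60 mm away (distance of any of padcup, mouthcap, rod from where it was at the start of the episode above 0.06 m).
It fails at once if the trigger is squeezed before the hatch is shut and locked (value of joint trigger above 0.005 m and (value of joint lock below 1.2 rad or value of joint hatch above 0.1 rad)).
Of ferrule1, ferrule2, ferrule3, ferrule4 only 2 to 4 are there at a start; the rules pass over those that are not, and their reading is None.
At some moment in a run one of ferrule1, ferrule2, ferrule3, ferrule4 may be knocked a few centimetres aside while the robot is not near it.
It also fails if it takes over 210 s, if anything falls off the work surface, if the arm or the gripper's body presses on something with over 40 N, if the wrist force passes 120 N, or if a joint passes its speed limit or range.

ROBOT

A 6-joint arm with a two-finger parallel gripper is mounted at the origin on the work surface. World frame = base frame: x ahead of the robot, y to its left, z up, the work surface at z = 0. Lengths are in m, angles in rad, forces in N, time in s.
With the tool pointing down it reaches from about 0.325 to 0.775 m from the base axis. Payload 5.5 kg.
Tool frame: the origin (TCP) lies between the finger pads; the fingertips stand 25 mm ahead of it and the grasp point (between the pads) lies 6 mm ahead of it (arm.tip_extent is the distance from the TCP to the fingertips, in m); z points along the fingers, y is the line along which they close (so a half turn about z gives the same grasp; the last joint's range is limited). The gripper opens to 88 mm and grips with 3 to 60 N. Pads are 20 mm wide; open, the fingers measure 115 mm over their backs; the gripper's body (75 mm by 178 mm) begins 61 mm behind the grasp point.
Start: joints at [-1.406, 0.091, 1.231, -0, 1.82, -0.057], TCP at [0.132, -0.585, 0.248] pointing down, gripper open.
Joint ranges: [-2.87, 2.87], [-0.86, 2.18], [0.17, 2.46], [-1.51, 4.65], [0.06, 2.69], [-2.65, 2.65]. Speed limits (rad/s): [2.57, 2.57, 3.01, 3.14, 3.14, 3.14].

INTERFACE

Orientations are given as a 3x3 rotation matrix whose columns are the frame's x, y, z axes.
In Python, from workcell import arm, cams gives the robot as it stands.
- The arm moves only by the tool move_arm, never from a script. Its argument "rows" is one flat list of numbers, 7 for each row, row after row: the closure, from -1 (fully open) to 1 (shut), then the shift along the tool's x, y, z in m, then the turn, a rotation vector about the tool's x, y, z in degrees. A call has 1 to 10 rows; each row is the pose to reach, as a shift and turn from the pose commanded when the call began, along the tool's axes at that moment; what a row does not reach only later rows make up. A row lasts 1/10 s, in which the tool goes at most 50 mm and 8.59 degrees, less where a joint would pass 70% of its speed; a pose out of reach is approached as far as the arm can. A call with a gripper value outside its range is refused whole. The fingers move at their own pace and stop on an object; "newtons" is the grip in N (left out, the last holds). Time passes only in rows, so rows that repeat a pose let the fingers close. It gives the time, the measured TCP pose, the force, the opening and the grip force at its end, in the units of the state.
- arm.sense(): the state, without advancing time (a new reading comes with each control period).
- cams.camera(name): name is "side" or "top"; returns the picture (480x640x3 uint8, red, green, blue); there is no depth.
- cams.camera_info(name): a dict with "K" (3x3 intrinsics, pixels), "pose" (4x4, takes a point from camera to world coordinates). Camera axes: x right, y down, z forward; pixel columns grow to the right and rows downward; lengths in m; the calibration is good to about 2 mm. A picture is of the moment at which its call begins. camera_info takes no time and is no camera call.
- arm.sign_off(): hands the job in; it is judged then, once.
The state is a dict: "clock": time; "joints": joint angles; "joint_vel": joint speeds; "joint_efforts": joint torques, N m; "eef_pos": TCP position; "tool_rot": TCP orientation; "contact_force": force on the tool from outside, world axes, zero at the start; "ft_torque": the same for the moment, N m; "gripper_width": opening from 0.0 (shut) to 1.0 (fully open); "grasp_force": force on a finger pad.
Only numpy, scipy, OpenCV 4.12 (cv2) and the standard library are available. Lean on these libraries where they do the work, as an engineer would, in place of code of your own. Each camera call takes 0.05 s, during which the arm holds its last target. There are 200 camera calls.

## Working session

There is one attempt and no reset: what is moved stays moved. The work goes in short steps, Python scripts to look and compute and a tool call to move; the robot and the scene stay as the last step left them, time stands still between calls to the robot, and variables do not carry over. Pictures are saved under pics/ and viewed, at most 14 in all, crops included, and the job is handed in when it is done.

Besides the shell and the picture viewer there is one more tool, called after "Emit:" by a JSON object that holds its "method" and its "body", one argument or row to a line. move_arm: Moves the arm, as the interface text tells. Its arguments: {"type":"object","properties":{"rows":{"type":"array"},"newtons":{"type":"number"}},"required":["rows"]}

```bash
mkdir -p pics; ls
python3 - <<'E'
from workcell import arm,cams
import cv2,numpy as np
for n in("top","side"):
    cv2.imwrite(f"pics/{n}0.png",cams.camera(n)[:,:,::-1]); i=cams.camera_info(n); print(n,np.round(i["K"],1).tolist(),np.round(i["pose"],3).tolist())
s=arm.sense();print(s)
E
```

```text
pics
top [[497.9, 0.0, 314.3], [0.0, 497.9, 245.5], [0.0, 0.0, 1.0]] [[-0.007, -0.991, 0.133, 0.358], [-1.0, 0.005, -0.013, 0.0], [0.013, -0.133, -0.991, 1.342], [0.0, 0.0, 0.0, 1.0]]
side [[526.1, 0.0, 324.8], [0.0, 526.1, 246.4], [0.0, 0.0, 1.0]] [[-0.887, -0.356, 0.294, 0.145], [-0.461, 0.682, -0.568, 0.639], [0.001, -0.639, -0.769, 1.045], [0.0, 0.0, 0.0, 1.0]]
{'clock': 0.1, 'joints': array([-1.40570858e+00,  9.17661217e-02,  1.23176782e+00, -2.86495875e-05,
        1.81979165e+00, -5.67241216e-02]), 'joint_vel': array([-0.00080384, -0.00065453, -0.00176919, -0.00136133, -0.00122804,
        0.00074362]), 'joint_efforts': array([ 2.45622068e-03, -4.47857738e+01, -4.07568955e+01,  7.00953067e-02,
        2.84249632e-02, -1.08845363e-04]), 'eef_pos': array([ 0.13193698, -0.58508465,  0.24662903]), 'tool_rot': array([[ 9.75502003e-01,  2.19990328e-01, -3.12177625e-04],
       [ 2.19990538e-01, -9.75500516e-01,  1.70481375e-03],
       [ 7.05131003e-05, -1.73172535e-03, -9.99998498e-01]]), 'contact_force': array([ 0.49599775, -0.80443052, -0.15246796]), 'ft_torque': array([ 0.0034677 ,  0.04496751, -0.00356296]), 'grasp_force': 0.0, 'gripper_width': 0.998754017826275}
```

View pics/top0.png

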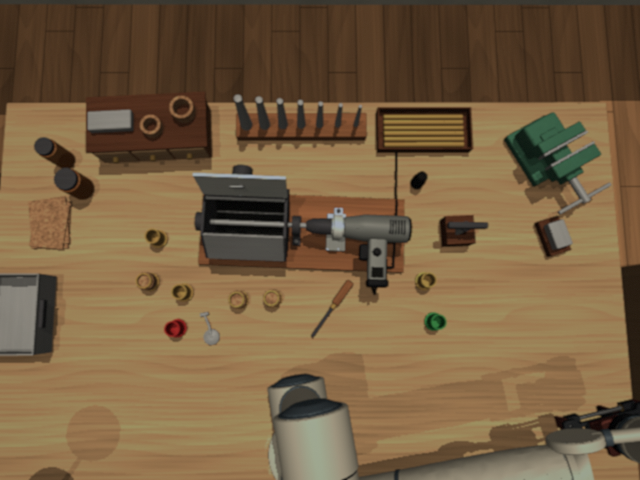

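View pics/side0.png

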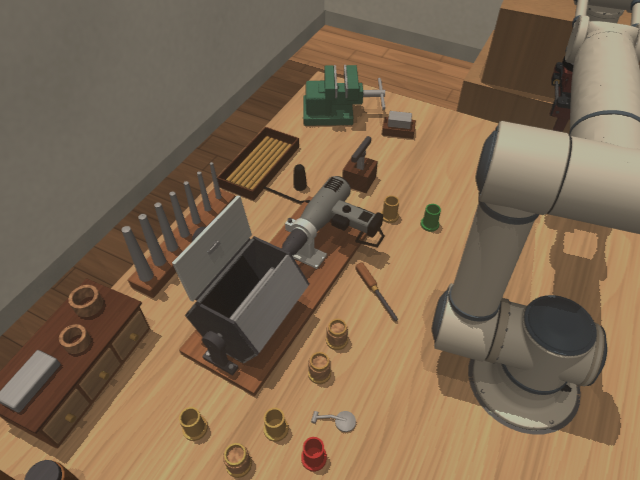

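The top view shows these ferrule-like things: bare-looking (155,238), (182,292), (426,282); cork-looking (147,281), (237,299), (272,298); red (176,328) and green (435,322), neither meant. The key is at (460,228) and the drum is open at (245,225). I'll check the choice in a close crop.

Run:
```python
import cv2,numpy as np
a=cv2.imread("pics/top0.png");b=cv2.imread("pics/side0.png")
c=lambda im,x,y,w,h,k:cv2.resize(im[y:y+h,x:x+w],None,fx=k,fy=k,interpolation=cv2.INTER_CUBIC)
r1=c(a,130,215,160,130,2.5)          # 400x325
r2=c(a,340,190,160,130,2.5)
r3=c(b,170,360,200,120,2)  #400x240
r4=c(b,280,130,200,120,2)
cv2.imwrite("pics/crop1.png",np.vstack([np.hstack([r1,r2]),np.hstack([r3,r4])]))
```

```text
(no output)
```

View pics/crop1.png

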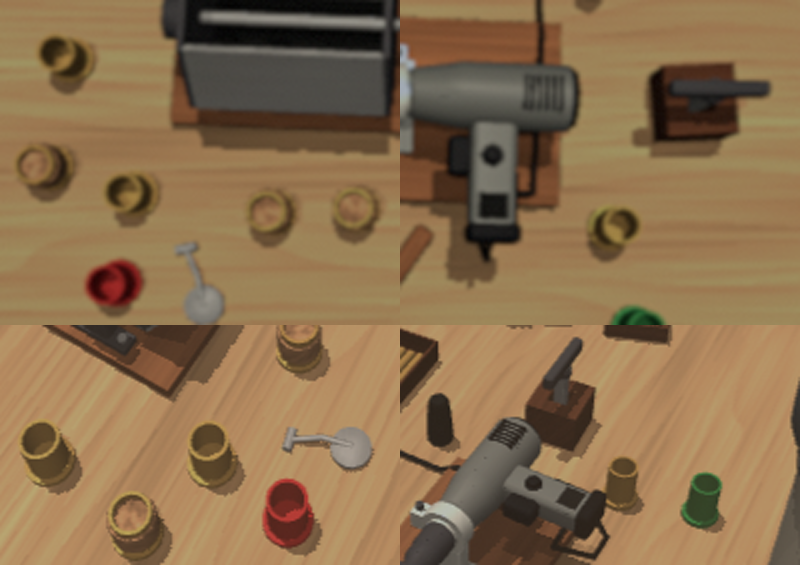

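Three bare ferrules: A (154,237), B (181,291) and C (428,279) in the top view. The others have cork filling and sleeves, and red and green are decoys. Next I'll locate everything.

```bash
cat > h.py <<'E'
import numpy as np,cv2
from workcell import arm,cams
from scipy.optimize import least_squares
from scipy.spatial.transform import Rotation as R
I={n:cams.camera_info(n) for n in("top","side")}
def ray(n,p):
    K=np.array(I[n]["K"]);T=np.array(I[n]["pose"]);d=T[:3,:3]@np.linalg.inv(K)@[p[0],p[1],1.];return T[:3,3],d/np.linalg.norm(d)
def onz(n,p,z): o,d=ray(n,p);return o+d*(z-o[2])/d[2]
def tri(pt,ps):
    A=np.zeros((3,3));b=np.zeros(3)
    for n,p in(("top",pt),("side",ps)):
        o,d=ray(n,p);M=np.eye(3)-np.outer(d,d);A+=M;b+=M@o
    X=np.linalg.solve(A,b);e=[np.linalg.norm((np.eye(3)-np.outer(d,d))@(X-o)) for o,d in(ray("top",pt),ray("side",ps))]
    return X,e
def proj(n,X):
    K=np.array(I[n]["K"]);T=np.array(I[n]["pose"]);c=T[:3,:3].T@(np.asarray(X)-T[:3,3]);return (K@c)[:2]/c[2]
def down(a): # tool down, tool x at world yaw a (deg)
    return R.from_euler("z",a,degrees=True).as_matrix()@np.diag([1,-1,-1.])
def go(p,Rt=None,base=None):
    """print shift (tool axes, m) and turn (deg) from now to world pose; base=(pos,rot) overrides now"""
    s=arm.sense();p0,R0=base if base else (s["eef_pos"],s["tool_rot"])
    Rt=R0 if Rt is None else Rt
    print("shift",np.round(R0.T@(np.asarray(p)-p0),4),"turn",np.round(R.from_matrix(R0.T@Rt).as_rotvec(degrees=True),1))
E
python3 - <<'E'
from h import *
F={"A":((153.6,237),(192,415)),"B":((180.8,291),(275.5,417)),"C":((428.4,278.8),(391,200.5))}
for k,(t,s) in F.items(): X,e=tri(t,s);print(k,X.round(4),np.round(e,4),"z=.067:",onz("top",t,.067).round(3),onz("side",s,.067).round(3))
pts=[((199,265),(-.1,.305,.02)),((404,272),(-.1,-.245,.02)),((404,199),(.1,-.245,.02)),((204,233),(-.046,.265,.19)),((286,236),(-.046,.065,.19))]
f=lambda q:np.concatenate([proj("top",np.r_[q[:2],0]+R.from_euler("z",q[2]).apply(P))-p for p,P in pts])
r=least_squares(f,[.5,0,0]);print("rig",r.x.round(4),r.fun.round(1))
for z in(.118,.128):print(z,[onz("top",p,z).round(3) for p in((448.8,225.2),(487.2,225.2))],[onz("side",p,z).round(3) for p in((352.5,165),(370,140))])
E
```

```text
A [0.5559 0.4018 0.0532] [0.0001 0.0001] z=.067: [0.554 0.398 0.067] [0.55  0.405 0.067]
B [0.4142 0.3286 0.045 ] [0.0013 0.0013] z=.067: [0.414 0.324 0.067] [0.407 0.335 0.067]
C [ 0.4419 -0.3127  0.0542] [0.0009 0.0009] z=.067: [ 0.442 -0.309  0.067] [ 0.437 -0.301  0.067]
rig [ 0.5756 -0.0182 -0.045 ] [-0.6 -1.6  0.9 -0.4  1.9 -0.8 -2.7  0.9  0.9  1.4]
0.118 [array([ 0.572, -0.353,  0.118]), array([ 0.572, -0.45 ,  0.118])] [array([ 0.563, -0.326,  0.118]), array([ 0.564, -0.441,  0.118])]
0.128 [array([ 0.571, -0.35 ,  0.128]), array([ 0.57 , -0.446,  0.128])] [array([ 0.558, -0.315,  0.128]), array([ 0.56 , -0.429,  0.128])]
```

Run:
```python
from h import *
go((.442,-.311,.16),down(-2.6)); go((.442,-.311,.045),down(-2.6))
```

```text
shift [ 0.3628 -0.199   0.087 ] turn [-0.1  0.  15.3]
shift [ 0.3627 -0.1988  0.202 ] turn [-0.1  0.  15.3]
```

Emit:
{"method": "move_arm", "body": {
  "rows": [-1, 0.363, -0.199, 0.087, 0, 0, 15.3, -1, 0.363, -0.199, 0.087, 0, 0, 15.3, -1, 0.363, -0.199, 0.087, 0, 0, 15.3, -1, 0.363, -0.199, 0.087, 0, 0, 15.3, -1, 0.363, -0.199, 0.087, 0, 0, 15.3, -1, 0.363, -0.199, 0.087, 0, 0, 15.3, -1, 0.363, -0.199, 0.087, 0, 0, 15.3, -1, 0.363, -0.199, 0.087, 0, 0, 15.3, -1, 0.363, -0.199, 0.087, 0, 0, 15.3, -1, 0.363, -0.199, 0.087, 0, 0, 15.3],
  "newtons": 15
}}

```text
clock: 1.1
eef_pos: [0.4438, -0.3086, 0.1589]
tool_rot: [[0.999, -0.041, -0.002], [-0.041, -0.999, 0.002], [-0.002, -0.002, -1.0]]
contact_force: [-0.8, -0.0, 0.6]
gripper_width: 0.999
grasp_force: 0.0
```

Run:
```python
from h import *
t=cams.camera("top")[:,:,::-1];s=cams.camera("side")[:,:,::-1]
cv2.imwrite("pics/c2.png",np.hstack([cv2.resize(t[190:340,350:510],None,fx=2.5,fy=2.5),cv2.resize(s[130:280,330:490],None,fx=2.5,fy=2.5)]))
st=arm.sense();print(st["eef_pos"],st["contact_force"]);go((.442,-.311,.045),down(-2.6))
```

```text
[ 0.44214309 -0.31117495  0.16019784] [ 0.32755635 -0.24201235  0.01655787]
shift [-0.     -0.0002  0.1152] turn [-0.   0.1  0.1]
```

View pics/c2.png

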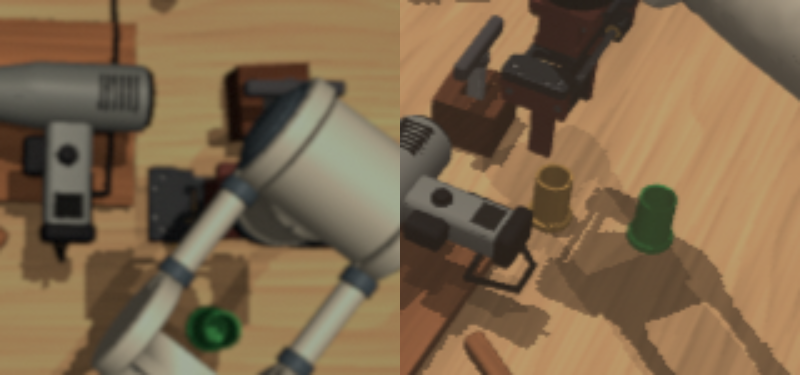

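Ferrule C is still in place (side rim at (392,200)) with the open gripper above it. Descending to grip.

Emit:
{"method": "move_arm", "body": {
  "rows": [-1, 0, 0, 0.04, 0, 0, 0, -1, 0, 0, 0.08, 0, 0, 0, -1, 0, 0, 0.115, 0, 0, 0, -1, 0, 0, 0.115, 0, 0, 0, 0.6, 0, 0, 0.115, 0, 0, 0, 0.6, 0, 0, 0.115, 0, 0, 0, 0.6, 0, 0, 0.115, 0, 0, 0, 0.6, 0, 0, 0.115, 0, 0, 0, 0.6, 0, 0, 0.115, 0, 0, 0, 0.6, 0, 0, 0.115, 0, 0, 0]
}}

```text
clock: 2.2
eef_pos: [0.4425, -0.3114, 0.0461]
tool_rot: [[0.999, -0.045, 0.001], [-0.045, -0.999, -0.0], [0.001, 0.0, -1.0]]
contact_force: [0.4, 0.9, 1.4]
gripper_width: 0.493
grasp_force: 0.8
```

Run:
```python
from h import *
D=lambda y,z:np.array([.5756,-.0182,0])+R.from_euler("z",-.045).apply((-.003,.165+y,z))
print(D(0,.2))
s=arm.sense();go((s["eef_pos"][0],s["eef_pos"][1],.30)); go(D(-.04,.30)); go(D(-.04,.165))
```

```text
[0.58002553 0.14676792 0.2       ]
shift [ 1.000e-04  1.000e-04 -2.539e-01] turn [0. 0. 0.]
shift [ 0.1169 -0.4238 -0.254 ] turn [0. 0. 0.]
shift [ 0.1168 -0.4238 -0.119 ] turn [0. 0. 0.]
```

Emit:
{"method": "move_arm", "body": {
  "rows": [0.6, 0, 0, 0, 0, 0, 0, 0.6, 0, 0, 0, 0, 0, 0, 0.6, 0, 0, 0, 0, 0, 0, 0.6, 0, 0, -0.05, 0, 0, 0, 0.6, 0, 0, -0.1, 0, 0, 0, 0.6, 0, 0, -0.15, 0, 0, 0, 0.6, 0, 0, -0.2, 0, 0, 0, 0.6, 0, 0, -0.25, 0, 0, 0, 0.6, 0.01, -0.04, -0.254, 0, 0, 0, 0.6, 0.02, -0.08, -0.254, 0, 0, 0]
}}

```text
clock: 3.2
eef_pos: [0.4664, -0.2326, 0.302]
tool_rot: [[0.999, -0.048, 0.004], [-0.048, -0.999, -0.002], [0.004, 0.002, -1.0]]
contact_force: [-0.2, -0.2, -1.1]
gripper_width: 0.45
grasp_force: 15.0
```

Run:
```python
from h import *
D=lambda y,z:np.array([.5756,-.0182,0])+R.from_euler("z",-.045).apply((-.003,.165+y,z))
s=arm.sense();print(s["gripper_width"],s["grasp_force"],s["contact_force"]); go(D(-.04,.29)); go(D(-.04,.165))
```

```text
0.45038047560937594 14.999035745859146 [-0.18052148 -0.21314952 -1.10983857]
shift [ 0.0954 -0.3444  0.0117] turn [0. 0. 0.]
shift [ 0.0949 -0.3446  0.1367] turn [0. 0. 0.]
```

Emit:
{"method": "move_arm", "body": {
  "rows": [0.6, 0.02, -0.05, 0, 0, 0, 0, 0.6, 0.03, -0.1, 0, 0, 0, 0, 0.6, 0.045, -0.15, 0, 0, 0, 0, 0.6, 0.06, -0.2, 0, 0, 0, 0, 0.6, 0.07, -0.25, 0, 0, 0, 0, 0.6, 0.085, -0.3, 0, 0, 0, 0, 0.6, 0.097, -0.344, 0, 0, 0, 0, 0.6, 0.097, -0.344, 0, 0, 0, 0, 0.6, 0.097, -0.344, 0, 0, 0, 0, 0.6, 0.097, -0.344, 0, 0, 0, 0]
}}

```text
clock: 4.2
eef_pos: [0.5783, 0.106, 0.2993]
tool_rot: [[0.999, -0.046, -0.001], [-0.046, -0.999, -0.001], [-0.001, 0.001, -1.0]]
contact_force: [-0.3, -0.4, -0.5]
gripper_width: 0.451
grasp_force: 15.0
```

Run:
```python
from h import *
D=lambda y,z:np.array([.5756,-.0182,0])+R.from_euler("z",-.045).apply((-.003,.165+y,z))
s=arm.sense();print(s["gripper_width"],s["grasp_force"],s["contact_force"]); go(D(-.04,.165))
cv2.imwrite("pics/s3.png",cams.camera("side")[:,:,::-1])
```

```text
0.45126676332699317 14.999799728393555 [-0.28155128 -0.35604652 -0.50111235]
shift [ 0.     -0.0009  0.1343] turn [0. 0. 0.]
```

View pics/s3.png

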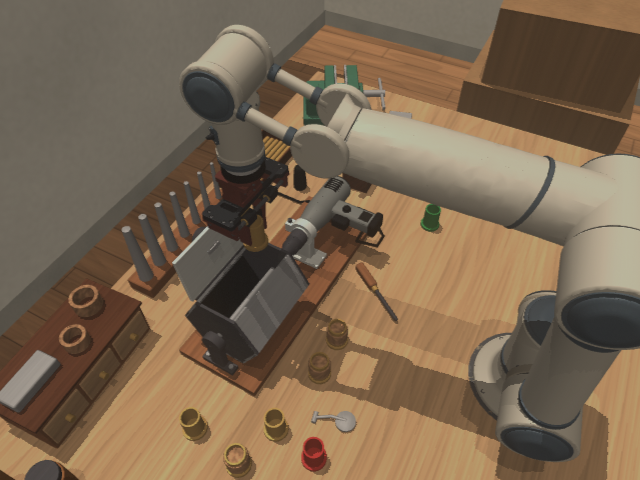

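Ferrule C hangs over the drum opening at (258,235). Lowering it.

Emit:
{"method": "move_arm", "body": {
  "rows": [0.6, -0.005, 0, 0.04, 0, 0, 0, 0.6, -0.005, 0, 0.08, 0, 0, 0, 0.6, -0.005, 0, 0.11, 0, 0, 0, 0.6, -0.005, 0, 0.11, 0, 0, 0, 0.6, -0.005, 0, 0.11, 0, 0, 0]
}}

```text
clock: 4.75
eef_pos: [0.5733, 0.1059, 0.1905]
tool_rot: [[0.999, -0.047, 0.0], [-0.047, -0.999, -0.0], [0.0, 0.0, -1.0]]
contact_force: [-0.2, 0.5, 0.1]
gripper_width: 0.453
grasp_force: 15.0
```

Free of contact. Releasing, retracting, then on to A.

Emit:
{"method": "move_arm", "body": {
  "rows": [-0.3, 0, 0, 0, 0, 0, 0, -0.3, 0, 0, 0, 0, 0, 0, -0.3, 0, 0, 0, 0, 0, 0, -0.3, 0, 0, 0, 0, 0, 0, -0.3, 0, 0, -0.05, 0, 0, 0, -0.3, 0, 0, -0.1, 0, 0, 0, -1, -0.01, -0.05, -0.11, 0, 0, 0, -1, -0.02, -0.1, -0.11, 0, 0, 0, -1, -0.02, -0.15, -0.11, 0, 0, 0, -1, -0.02, -0.2, -0.11, 0, 0, 0]
}}

```text
clock: 5.75
eef_pos: [0.562, 0.3069, 0.3007]
tool_rot: [[0.999, -0.045, 0.002], [-0.045, -0.999, 0.001], [0.002, -0.001, -1.0]]
contact_force: [0.9, 0.4, 0.4]
gripper_width: 0.967
grasp_force: 0.0
```

Run:
```python
from h import *
t=cams.camera("top")[:,:,::-1];s=cams.camera("side")[:,:,::-1]
cv2.imwrite("pics/c4.png",np.hstack([cv2.resize(t[180:340,120:300],None,fx=2.2,fy=2.2),cv2.resize(s[300:460,170:350],None,fx=2.2,fy=2.2)]))
go((.555,.400,.16)); go((.555,.400,.045))
```

```text
shift [-0.0091 -0.0888  0.1378] turn [0. 0. 0.]
shift [-0.0088 -0.0887  0.2528] turn [0. 0. 0.]
```

View pics/c4.png

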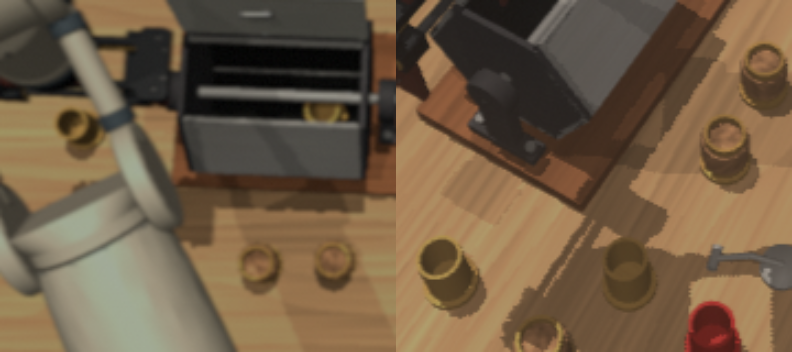

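C lies in the drum (crop (322,108)). A is unmoved at side (192,415). Going down on A.

Emit:
{"method": "move_arm", "body": {
  "rows": [-1, -0.005, -0.045, 0.01, 0, 0, 0, -1, -0.009, -0.089, 0.02, 0, 0, 0, -1, -0.009, -0.089, 0.07, 0, 0, 0, -1, -0.009, -0.089, 0.12, 0, 0, 0, -1, -0.009, -0.089, 0.17, 0, 0, 0, -1, -0.009, -0.089, 0.21, 0, 0, 0, -1, -0.009, -0.089, 0.24, 0, 0, 0, -1, -0.009, -0.089, 0.253, 0, 0, 0, -1, -0.009, -0.089, 0.253, 0, 0, 0, 0.6, -0.009, -0.089, 0.253, 0, 0, 0]
}}

```text
clock: 6.85
eef_pos: [0.5583, 0.3946, 0.0488]
tool_rot: [[0.999, -0.045, 0.002], [-0.045, -0.999, 0.001], [0.002, -0.001, -1.0]]
contact_force: [0.9, -0.7, 0.0]
gripper_width: 0.942
grasp_force: 0.0
```

Emit:
{"method": "move_arm", "body": {
  "rows": [0.6, 0, 0, 0, 0, 0, 0, 0.6, 0, 0, 0, 0, 0, 0, 0.6, 0, 0, 0, 0, 0, 0, 0.6, 0, 0, 0, 0, 0, 0, 0.6, 0, 0, 0, 0, 0, 0, 0.6, 0, 0, 0, 0, 0, 0, 0.6, 0, 0, 0, 0, 0, 0, 0.6, 0, 0, 0, 0, 0, 0]
}}

```text
clock: 7.65
eef_pos: [0.5574, 0.3945, 0.0469]
tool_rot: [[0.999, -0.045, 0.0], [-0.045, -0.999, 0.0], [0.0, -0.0, -1.0]]
contact_force: [0.1, 1.7, 2.1]
gripper_width: 0.45
grasp_force: 15.0
```

Run:
```python
from h import *
D=lambda y,z:np.array([.5756,-.0182,0])+R.from_euler("z",-.045).apply((-.008,.165+y,z))
go(D(.04,.30)); go(D(.04,.19))
```

```text
shift [ 0.0288  0.2063 -0.2531] turn [0. 0. 0.]
shift [ 0.0288  0.2064 -0.1431] turn [0. 0. 0.]
```

Emit:
{"method": "move_arm", "body": {
  "rows": [0.6, 0, 0, -0.045, 0, 0, 0, 0.6, 0, 0, -0.09, 0, 0, 0, 0.6, 0, 0, -0.135, 0, 0, 0, 0.6, 0, 0, -0.18, 0, 0, 0, 0.6, 0, 0, -0.225, 0, 0, 0, 0.6, 0, 0, -0.253, 0, 0, 0, 0.6, 0.01, 0.05, -0.253, 0, 0, 0, 0.6, 0.02, 0.1, -0.253, 0, 0, 0, 0.6, 0.029, 0.15, -0.253, 0, 0, 0, 0.6, 0.029, 0.195, -0.253, 0, 0, 0]
}}

```text
clock: 8.65
eef_pos: [0.5777, 0.1958, 0.2981]
tool_rot: [[0.999, -0.046, -0.002], [-0.046, -0.999, -0.001], [-0.002, 0.001, -1.0]]
contact_force: [0.4, -1.0, -1.0]
gripper_width: 0.453
grasp_force: 15.0
```

Emit:
{"method": "move_arm", "body": {
  "rows": [0.6, 0, 0.011, 0, 0, 0, 0, 0.6, 0, 0.011, 0, 0, 0, 0, 0.6, 0, 0.011, 0.04, 0, 0, 0, 0.6, 0, 0.011, 0.08, 0, 0, 0, 0.6, 0, 0.011, 0.11, 0, 0, 0, 0.6, 0, 0.011, 0.11, 0, 0, 0, 0.6, 0, 0.011, 0.11, 0, 0, 0]
}}

```text
clock: 9.35
eef_pos: [0.5767, 0.1885, 0.1897]
tool_rot: [[0.999, -0.044, -0.001], [-0.044, -0.999, 0.0], [-0.001, 0.0, -1.0]]
contact_force: [-0.4, -0.0, -0.4]
gripper_width: 0.454
grasp_force: 15.0
```

Emit:
{"method": "move_arm", "body": {
  "rows": [-0.3, 0, 0, 0, 0, 0, 0, -0.3, 0, 0, 0, 0, 0, 0, -0.3, 0, 0, 0, 0, 0, 0, -0.3, 0, 0, 0, 0, 0, 0, -0.3, 0, 0, -0.05, 0, 0, 0, -0.3, 0, 0, -0.1, 0, 0, 0, -1, -0.01, -0.05, -0.11, 0, 0, 0, -1, -0.06, -0.09, -0.11, 0, 0, 0, -1, -0.1, -0.11, -0.11, 0, 0, 0, -1, -0.14, -0.13, -0.11, 0, 0, 0]
}}

```text
clock: 10.35
eef_pos: [0.4458, 0.3221, 0.2996]
tool_rot: [[0.999, -0.046, -0.0], [-0.046, -0.999, 0.0], [-0.0, -0.0, -1.0]]
contact_force: [0.1, 0.3, -0.3]
gripper_width: 0.974
grasp_force: 0.0
```

Run:
```python
from h import *
t=cams.camera("top")[:,:,::-1];s=cams.camera("side")[:,:,::-1]
cv2.imwrite("pics/c5.png",np.hstack([cv2.resize(t[180:340,120:300],None,fx=2.2,fy=2.2),cv2.resize(s[300:460,170:350],None,fx=2.2,fy=2.2)]))
go((.414,.327,.16)); go((.414,.327,.045))
```

```text
shift [-0.0292 -0.0015  0.1413] turn [0. 0. 0.]
shift [-0.0293 -0.0012  0.2563] turn [0. 0. 0.]
```

View pics/c5.png

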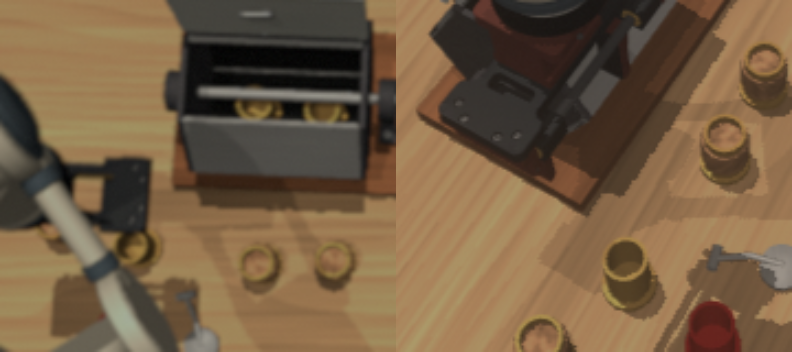

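C and A are both in the drum (crop (322,108) and (258,103)). B is unmoved at crop (627,258), with a cork close on its +y side, so I'll use a narrower opening.

Emit:
{"method": "move_arm", "body": {
  "rows": [-0.5, -0.029, 0.001, 0.05, 0, 0, 0, -0.5, -0.029, 0.001, 0.1, 0, 0, 0, -0.5, -0.029, 0.001, 0.14, 0, 0, 0, -0.5, -0.029, 0.001, 0.14, 0, 0, 0, -0.5, -0.029, 0.001, 0.18, 0, 0, 0, -0.5, -0.029, 0.001, 0.22, 0, 0, 0, -0.5, -0.029, 0.001, 0.255, 0, 0, 0, -0.5, -0.029, 0.001, 0.255, 0, 0, 0, -0.5, -0.029, 0.001, 0.255, 0, 0, 0, 0.6, -0.029, 0.001, 0.255, 0, 0, 0]
}}

```text
clock: 11.45
eef_pos: [0.4202, 0.3226, 0.0487]
tool_rot: [[0.999, -0.046, 0.005], [-0.046, -0.999, 0.003], [0.005, -0.003, -1.0]]
contact_force: [-0.9, 0.6, 0.4]
gripper_width: 0.691
grasp_force: 0.0
```

Emit:
{"method": "move_arm", "body": {
  "rows": [0.6, 0, 0, 0, 0, 0, 0, 0.6, 0, 0, 0, 0, 0, 0, 0.6, 0, 0, 0, 0, 0, 0, 0.6, 0, 0, 0, 0, 0, 0, 0.6, 0, 0, 0, 0, 0, 0, 0.6, 0, 0, 0, 0, 0, 0]
}}

```text
clock: 12.05
eef_pos: [0.4187, 0.3219, 0.0462]
tool_rot: [[0.999, -0.045, 0.002], [-0.045, -0.999, 0.001], [0.002, -0.001, -1.0]]
contact_force: [0.1, 1.2, 5.9]
gripper_width: 0.454
grasp_force: 15.0
```

Run:
```python
from h import *
D=lambda y,z:np.array([.5756,-.0182,0])+R.from_euler("z",-.045).apply((-.008,.165+y,z))
go(D(.0,.30)); go(D(.0,.21))
```

```text
shift [ 0.1646  0.1673 -0.2538] turn [0. 0. 0.]
shift [ 0.1644  0.1675 -0.1638] turn [0. 0. 0.]
```

Emit:
{"method": "move_arm", "body": {
  "rows": [0.6, 0, 0, -0.045, 0, 0, 0, 0.6, 0, 0, -0.09, 0, 0, 0, 0.6, 0, 0, -0.135, 0, 0, 0, 0.6, 0, 0, -0.18, 0, 0, 0, 0.6, 0, 0, -0.225, 0, 0, 0, 0.6, 0, 0, -0.254, 0, 0, 0, 0.6, 0.035, 0.035, -0.254, 0, 0, 0, 0.6, 0.07, 0.07, -0.254, 0, 0, 0, 0.6, 0.105, 0.105, -0.254, 0, 0, 0, 0.6, 0.135, 0.135, -0.254, 0, 0, 0]
}}

```text
clock: 13.05
eef_pos: [0.5478, 0.1785, 0.298]
tool_rot: [[0.999, -0.046, -0.001], [-0.046, -0.999, -0.001], [-0.001, 0.001, -1.0]]
contact_force: [0.4, 0.6, -0.9]
gripper_width: 0.451
grasp_force: 15.0
```

Emit:
{"method": "move_arm", "body": {
  "rows": [0.6, 0.025, 0.032, 0, 0, 0, 0, 0.6, 0.025, 0.032, 0, 0, 0, 0, 0.6, 0.025, 0.032, 0.04, 0, 0, 0, 0.6, 0.025, 0.032, 0.08, 0, 0, 0, 0.6, 0.025, 0.032, 0.1, 0, 0, 0, 0.6, 0.025, 0.032, 0.1, 0, 0, 0, 0.6, 0.025, 0.032, 0.1, 0, 0, 0]
}}

```text
clock: 13.75
eef_pos: [0.5698, 0.1478, 0.1988]
tool_rot: [[0.999, -0.045, -0.001], [-0.045, -0.999, -0.0], [-0.001, 0.0, -1.0]]
contact_force: [1.5, 0.8, -1.1]
gripper_width: 0.451
grasp_force: 19.6
```

Emit:
{"method": "move_arm", "body": {
  "rows": [-0.3, 0, 0, 0, 0, 0, 0, -0.3, 0, 0, 0, 0, 0, 0, -0.3, 0, 0, 0, 0, 0, 0, -0.3, 0, 0, 0, 0, 0, 0, -0.3, 0, 0, -0.05, 0, 0, 0, -0.3, 0, 0, -0.1, 0, 0, 0, 1, -0.04, -0.04, -0.15, 0, 0, 0, 1, -0.08, -0.08, -0.17, 0, 0, 0, 1, -0.1, -0.12, -0.17, 0, 0, 0, 1, -0.12, -0.16, -0.17, 0, 0, 0]
}}

```text
clock: 14.75
eef_pos: [0.4657, 0.2954, 0.3702]
tool_rot: [[0.999, -0.047, 0.004], [-0.047, -0.999, 0.002], [0.004, -0.002, -1.0]]
contact_force: [-0.1, 0.7, -1.0]
gripper_width: 0.328
grasp_force: 0.0
```

Run:
```python
from h import *
t=cams.camera("top")[:,:,::-1];s=cams.camera("side")[:,:,::-1]
cv2.imwrite("pics/s6.png",s);cv2.imwrite("pics/t6.png",t)
cv2.imwrite("pics/c6.png",np.vstack([np.hstack([cv2.resize(t[160:290,185:315],(400,400)),cv2.resize(s[180:360,170:350],(400,400))])]))
```

```text
(no output)
```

View pics/c6.png

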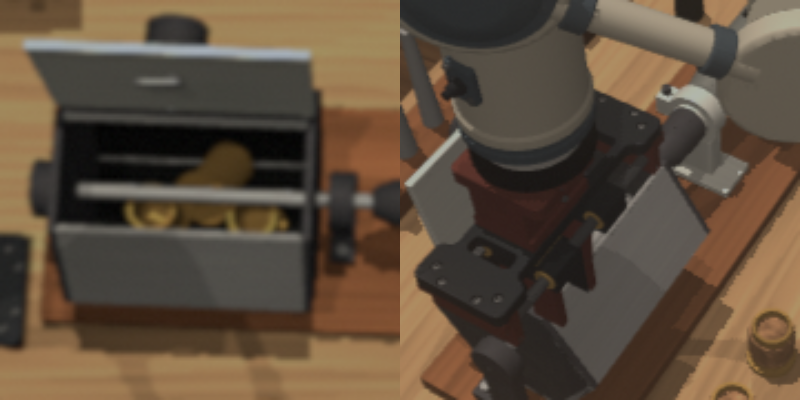

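All three ferrules are in the drum (the third lies across the others at crop (230,170)), and the hatch stands open. Working out the hatch angle and the push path.

```bash
cat >> h.py <<'E'
RIG=np.array([.5756,-.0182,0.]);YAW=-.045
def rig(*p): return RIG+R.from_euler("z",YAW).apply(p)
E
python3 - <<'E'
from h import *
from scipy.optimize import brentq
for px,y in(((194,173.7),.265),((285.8,177.9),.065)):
    for th in(1.6,1.7,1.8):print(px,th,proj("top",rig(.05-.112*np.cos(th)+.004,y,.191+.112*np.sin(th))).round(1))
for p in((.06,.105,.39),(.12,.105,.39),(.12,.105,.3),(-.005,.105,.3)): go(rig(*p))
E
```

```text
(194, 173.7) 1.6 [193.4 178. ]
(194, 173.7) 1.7 [193.8 173. ]
(194, 173.7) 1.8 [194.4 168.3]
(285.8, 177.9) 1.6 [286.9 181.8]
(285.8, 177.9) 1.7 [287.1 176.8]
(285.8, 177.9) 1.8 [287.4 172.1]
shift [ 0.1843  0.2081 -0.0216] turn [0. 0. 0.]
shift [ 0.2443  0.2085 -0.0216] turn [0. 0. 0.]
shift [0.2442 0.2088 0.0684] turn [0. 0. 0.]
shift [0.1192 0.2079 0.0683] turn [0. 0. 0.]
```

Emit:
{"method": "move_arm", "body": {
  "rows": [1, 0, 0, -0.02, 0, 0, 0, 1, 0.035, 0.035, -0.02, 0, 0, 0, 1, 0.07, 0.07, -0.02, 0, 0, 0, 1, 0.105, 0.105, -0.02, 0, 0, 0, 1, 0.14, 0.14, -0.02, 0, 0, 0, 1, 0.175, 0.175, -0.02, 0, 0, 0, 1, 0.215, 0.205, -0.02, 0, 0, 0, 1, 0.244, 0.208, -0.02, 0, 0, 0, 1, 0.244, 0.208, -0.02, 0, 0, 0, 1, 0.244, 0.208, 0.02, 0, 0, 0]
}}

```text
clock: 15.85
eef_pos: [0.703, 0.0747, 0.3512]
tool_rot: [[0.999, -0.047, 0.009], [-0.047, -0.999, 0.001], [0.009, -0.001, -1.0]]
contact_force: [1.1, 0.2, 1.4]
gripper_width: 0.007
grasp_force: 0.0
```

Emit:
{"method": "move_arm", "body": {
  "rows": [1, 0, 0, 0.048, 0, 0, 0, 1, 0, 0, 0.048, 0, 0, 0, 1, -0.02, 0, 0.048, 0, 0, 0, 1, -0.04, 0, 0.048, 0, 0, 0, 1, -0.06, 0, 0.048, 0, 0, 0, 1, -0.075, 0, 0.048, 0, 0, 0, 1, -0.09, 0, 0.048, 0, 0, 0, 1, -0.105, 0, 0.048, 0, 0, 0, 1, -0.12, 0, 0.048, 0, 0, 0, 1, -0.125, 0, 0.048, 0, 0, 0]
}}

```text
clock: 16.85
eef_pos: [0.5763, 0.0817, 0.3053]
tool_rot: [[0.999, -0.045, 0.009], [-0.045, -0.999, 0.001], [0.009, -0.001, -1.0]]
contact_force: [2.1, -0.1, 0.7]
gripper_width: 0.004
grasp_force: 1.0
```

Run:
```python
from h import *
go(rig(-.005,.105,.28));go(rig(-.02,.105,.25));go(rig(-.035,.105,.228));
t=cams.camera("top")[:,:,::-1];s=cams.camera("side")[:,:,::-1]
cv2.imwrite("pics/c7.png",np.hstack([cv2.resize(t[150:310,170:330],(400,400)),cv2.resize(s[160:360,150:350],(400,400))]))
```

```text
shift [-0.0015 -0.0052  0.0253] turn [0. 0. 0.]
shift [-0.0167 -0.0052  0.0551] turn [0. 0. 0.]
shift [-0.0319 -0.0051  0.077 ] turn [0. 0. 0.]
```

View pics/c7.png

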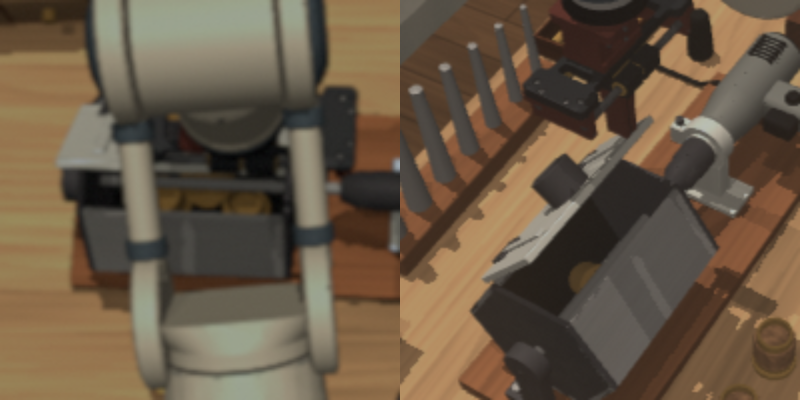

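The hatch is leaning forward at about 50°, with the fingers behind it at side crop (620,120). Pushing it down.

Emit:
{"method": "move_arm", "body": {
  "rows": [1, -0.005, -0.005, 0.01, 0, 0, 0, 1, -0.01, -0.005, 0.02, 0, 0, 0, 1, -0.015, -0.005, 0.03, 0, 0, 0, 1, -0.02, -0.005, 0.04, 0, 0, 0, 1, -0.025, -0.005, 0.05, 0, 0, 0, 1, -0.03, -0.005, 0.06, 0, 0, 0, 1, -0.035, -0.005, 0.07, 0, 0, 0, 1, -0.035, -0.005, 0.075, 0, 0, 0, 1, -0.035, -0.005, 0.08, 0, 0, 0, 1, -0.035, -0.005, 0.082, 0, 0, 0]
}}

```text
clock: 17.95
eef_pos: [0.5416, 0.088, 0.224]
tool_rot: [[0.999, -0.045, 0.005], [-0.045, -0.999, 0.001], [0.005, -0.001, -1.0]]
contact_force: [-12.8, -1.3, 28.7]
gripper_width: 0.004
grasp_force: 14.7
```

Run:
```python
from h import *
go((.571,-.30,.33),down(87.4))
s=arm.sense();print(s["eef_pos"],s["contact_force"],s["joints"])
```

```text
shift [ 0.0474  0.3862 -0.106 ] turn [  0.2  -0.3 -90. ]
[0.54157803 0.0880482  0.22403577] [-12.78624706  -1.28599315  28.68474905] [ 9.91269734e-02 -5.52747446e-02  1.42050069e+00  5.93131474e-05
  1.77113290e+00  1.71496907e+00]
```

Emit:
{"method": "move_arm", "body": {
  "rows": [1, 0, 0, -0.03, 0, 0, 0, 1, 0, 0, -0.07, 0, 0, 0, 1, 0, 0.02, -0.1, 0, 0, -8.5, 1, 0, 0.05, -0.11, 0, 0, -17, 1, 0, 0.08, -0.11, 0, 0, -25, 1, 0, 0.11, -0.11, 0, 0, -33, 1, 0, 0.14, -0.11, 0, 0, -41, 1, 0, 0.17, -0.11, 0, 0, -49, 1, 0, 0.19, -0.11, 0, 0, -57, 1, 0, 0.2, -0.11, 0, 0, -65]
}}

```text
clock: 18.95
eef_pos: [0.5326, -0.1138, 0.3277]
tool_rot: [[0.46, 0.888, 0.0], [0.888, -0.46, -0.0], [-0.0, 0.0, -1.0]]
contact_force: [0.9, 0.2, 0.1]
gripper_width: 0.009
grasp_force: 0.0
```

Run:
```python
from h import *
t=cams.camera("top")[:,:,::-1];s=cams.camera("side")[:,:,::-1]
cv2.imwrite("pics/t8.png",t);cv2.imwrite("pics/s8.png",s)
cv2.imwrite("pics/c8.png",np.vstack([np.hstack([cv2.resize(t[195:255,430:510],(400,300),interpolation=2),cv2.resize(s[125:200,330:430],(400,300),interpolation=2)]),np.hstack([cv2.resize(t[160:280,180:340],(400,300)),cv2.resize(s[190:370,150:390],(400,300))])]))
```

```text
(no output)
```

View pics/c8.png

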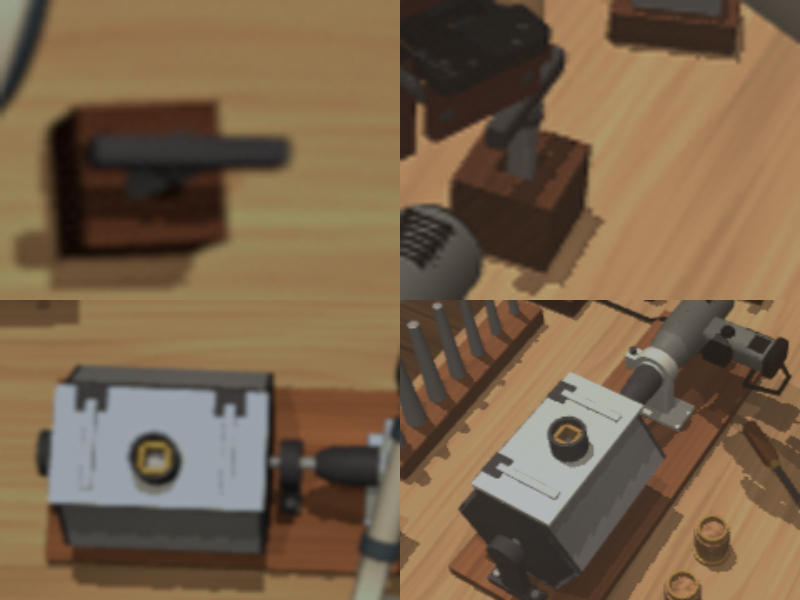

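The hatch is shut and the socket shows at crop (155,457). The key block top is centred near top px (460,230) and the key bar spans (448,225)–(488,225).

Run:
```python
from h import *
print("block",onz("top",(460,229.8),.06))
print("block side",onz("side",(330+(520-400)/4,125+165/4),.06))
for p in((448.4,224.5),(487.6,224.9)):print("bar",onz("top",p,.128))
s8=cv2.imread("pics/t8.png");h=cv2.cvtColor(s8,cv2.COLOR_BGR2HSV)[195:255,430:510]
m=((h[:,:,1]<60)&(h[:,:,2]<90)).astype(np.uint8);m[:,:12]=0
n,l,st,c=cv2.connectedComponentsWithStats(m);print([(x.tolist(),(y+[430,195]).round(1)) for x,y in zip(st,c) if x[4]>30][1:])
# lock: brass ring centre
for n,im,(x0,y0,x1,y1) in(("top",cv2.imread("pics/t8.png"),(225,210,260,240)),("side",cv2.imread("pics/s8.png"),(235,255,270,285))):
    h=cv2.cvtColor(im,cv2.COLOR_BGR2HSV)[y0:y1,x0:x1];m=((h[:,:,0]>12)&(h[:,:,0]<32)&(h[:,:,1]>110)).astype(np.uint8)
    r=cv2.minAreaRect(cv2.findNonZero(m));p=np.array(r[0])+[x0,y0];print(n,m.sum(),p,r[1:],onz(n,p,.223))
print("model",rig(-.02,.165,.231),rig(-.02,.165,.223))
go((.571,-.398,.33),down(87.4))
```

```text
block [ 0.570189   -0.39878529  0.06      ]
block side [ 0.56816405 -0.39112256  0.06      ]
bar [ 0.57239367 -0.34930705  0.128     ]
bar [ 0.57096698 -0.44701683  0.128     ]
[([18, 27, 39, 12, 267], array([465.2, 225.9]))]
top 120 [241.  222.5] ((13.0, 14.0), 90.0) [0.562267   0.15187633 0.223     ]
side 117 [249.90540504 269.43243217] ((10.685934066772461, 16.439899444580078), 80.53767395019531) [0.56199538 0.15205829 0.223     ]
model [0.56304274 0.14753266 0.231     ] [0.56304274 0.14753266 0.223     ]
shift [-0.2344  0.1661 -0.0024] turn [ -0.   0. -25.]
```

Emit:
{"method": "move_arm", "body": {
  "rows": [-0.3, -0.04, 0.03, 0, 0, 0, -7, -0.3, -0.08, 0.06, 0, 0, 0, -14, -0.3, -0.12, 0.09, 0, 0, 0, -20, -0.3, -0.16, 0.12, 0, 0, 0, -26.6, -0.3, -0.2, 0.145, 0, 0, 0, -26.6, -0.3, -0.234, 0.166, 0, 0, 0, -26.6, -0.3, -0.234, 0.166, 0.04, 0, 0, -26.6, -0.3, -0.234, 0.166, 0.08, 0, 0, -26.6, -0.3, -0.234, 0.166, 0.12, 0, 0, -26.6, -0.3, -0.234, 0.166, 0.12, 0, 0, -26.6]
}}

```text
clock: 20.05
eef_pos: [0.5696, -0.3939, 0.1981]
tool_rot: [[0.02, 1.0, -0.011], [1.0, -0.02, 0.009], [0.009, -0.011, -1.0]]
contact_force: [-0.7, -0.4, -1.1]
gripper_width: 0.646
grasp_force: 0.0
```

Run:
```python
from h import *
go((.5715,-.398,.124),down(89.2));print(arm.sense()["eef_pos"],arm.sense()["joints"])
```

```text
shift [-0.0047  0.0028  0.0741] turn [-0.7 -0.5 -0.4]
[ 0.56962351 -0.39393972  0.19814251] [-6.54279111e-01  3.55797349e-01  1.01499765e+00  2.51458513e-04
  1.78520695e+00 -6.33972753e-01]
```

Emit:
{"method": "move_arm", "body": {
  "rows": [-0.3, 0, 0, 0.02, 0, 0, 0, -0.3, 0, 0, 0.02, 0, 0, 0, -0.3, 0, 0, 0.02, 0, 0, 0]
}}

```text
clock: 20.35
eef_pos: [0.572, -0.396, 0.1897]
tool_rot: [[0.018, 1.0, 0.002], [1.0, -0.018, -0.001], [-0.001, 0.002, -1.0]]
contact_force: [-1.1, -0.2, -0.1]
gripper_width: 0.65
grasp_force: 0.0
```

Run:
```python
from h import *
go((.5715,-.398,.124),down(89.2));print(arm.sense()["eef_pos"],arm.sense()["joint_vel"])
```

```text
shift [-0.0019 -0.0005  0.0657] turn [ 0.1  0.1 -0.2]
[ 0.57195641 -0.39599579  0.18967332] [-0.00476211 -0.00970319 -0.01392283 -0.00216706 -0.00566752 -0.00989397]
```

Down and grip; the jaws centre on the bar.

Emit:
{"method": "move_arm", "body": {
  "rows": [-0.3, -0.002, 0, 0.035, 0, 0, 0, -0.3, -0.002, 0, 0.065, 0, 0, 0, -0.3, -0.002, 0, 0.065, 0, 0, 0, 1, -0.002, 0, 0.065, 0, 0, 0, 1, -0.002, 0, 0.065, 0, 0, 0, 1, -0.002, 0, 0.065, 0, 0, 0, 1, -0.002, 0, 0.065, 0, 0, 0, 1, -0.002, 0, 0.065, 0, 0, 0, 1, -0.002, 0, 0.065, 0, 0, 0, 1, -0.002, 0, 0.065, 0, 0, 0],
  "newtons": 35
}}

```text
clock: 21.35
eef_pos: [0.5713, -0.3982, 0.1227]
tool_rot: [[0.017, 1.0, 0.001], [1.0, -0.017, -0.001], [-0.001, 0.001, -1.0]]
contact_force: [-0.5, 0.1, 2.3]
gripper_width: 0.181
grasp_force: 34.9
```

Run:
```python
from h import *
s=arm.sense();print(s["eef_pos"],s["tool_rot"][:,0])
cv2.imwrite("pics/s9.png",cams.camera("side")[:,:,::-1][100:220,290:450])
```

```text
[ 0.57125531 -0.39821716  0.12274907] [ 1.73610219e-02  9.99849149e-01 -5.23546579e-04]
```

Run:
```python
from h import *
go((.5713,-.3982,.375));go((.5622,.152,.375),down(82))
```

```text
shift [-1.000e-04  2.000e-04 -2.523e-01] turn [0. 0. 0.]
shift [ 0.5499 -0.0185 -0.2526] turn [0. 0. 7.]
```

Emit:
{"method": "move_arm", "body": {
  "rows": [1, 0, 0, -0.02, 0, 0, 0, 1, 0, 0, -0.04, 0, 0, 0, 1, 0, 0, -0.07, 0, 0, 0, 1, 0, 0, -0.11, 0, 0, 0, 1, 0, 0, -0.15, 0, 0, 0, 1, 0, 0, -0.19, 0, 0, 0, 1, 0, 0, -0.23, 0, 0, 0, 1, 0, 0, -0.252, 0, 0, 0, 1, 0, 0, -0.252, 0, 0, 0, 1, 0, 0, -0.252, 0, 0, 0]
}}

```text
clock: 22.4
eef_pos: [0.5714, -0.3983, 0.3727]
tool_rot: [[0.017, 1.0, -0.001], [1.0, -0.017, 0.001], [0.001, -0.001, -1.0]]
contact_force: [0.9, 0.0, -1.8]
gripper_width: 0.181
grasp_force: 34.9
```

Emit:
{"method": "move_arm", "body": {
  "rows": [1, 0.04, -0.002, 0, 0, 0, 0, 1, 0.085, -0.004, 0, 0, 0, 0, 1, 0.13, -0.006, 0, 0, 0, 0, 1, 0.175, -0.008, 0, 0, 0, 1, 1, 0.22, -0.01, 0, 0, 0, 2, 1, 0.265, -0.012, 0, 0, 0, 3, 1, 0.31, -0.013, 0, 0, 0, 4, 1, 0.355, -0.014, 0, 0, 0, 5, 1, 0.4, -0.016, 0, 0, 0, 6, 1, 0.445, -0.017, 0, 0, 0, 7]
}}

```text
clock: 23.4
eef_pos: [0.5611, 0.0489, 0.3706]
tool_rot: [[0.14, 0.99, -0.005], [0.99, -0.14, -0.0], [-0.001, -0.005, -1.0]]
contact_force: [1.4, -0.2, -2.1]
gripper_width: 0.18
grasp_force: 34.9
```

Run:
```python
from h import *
go((.5622,.152,.375),down(82))
```

```text
shift [ 0.1022 -0.0133 -0.0044] turn [-0.3  0.  -0. ]
```

Emit:
{"method": "move_arm", "body": {
  "rows": [1, 0.04, -0.005, 0, 0, 0, 0, 1, 0.08, -0.01, 0, 0, 0, 0, 1, 0.104, -0.014, 0, 0, 0, 0, 1, 0.104, -0.014, 0, 0, 0, 0, 1, 0.104, -0.014, 0, 0, 0, 0, 1, 0.104, -0.014, 0, 0, 0, 0]
}}

```text
clock: 24.0
eef_pos: [0.5624, 0.1511, 0.3727]
tool_rot: [[0.14, 0.99, -0.002], [0.99, -0.14, -0.001], [-0.001, -0.002, -1.0]]
contact_force: [0.2, -0.4, -1.7]
gripper_width: 0.175
grasp_force: 34.9
```

Run:
```python
from h import *
s=arm.sense();print(s["eef_pos"],s["tool_rot"][:,0])
a=cams.camera("side")[:,:,::-1];t=cams.camera("top")[:,:,::-1]
cv2.imwrite("pics/s10.png",a);cv2.imwrite("pics/t10.png",t)
p=s["eef_pos"];tip=p+s["tool_rot"][:,2]*.1127;print("tip",tip,proj("side",tip),proj("top",tip),"ring",proj("side",(.5622,.152,.223)))
cv2.imwrite("pics/c10.png",cv2.resize(a[200:290,190:310],(800,600),interpolation=2))
```

```text
[0.56241342 0.15108035 0.37265658] [ 0.14013966  0.99013106 -0.00116308]
tip [0.56216405 0.15098326 0.25995689] [248.04322081 257.26257152] [239.17076549 219.5391343 ] ring [249.83322386 269.37291615]
```

View pics/c10.png

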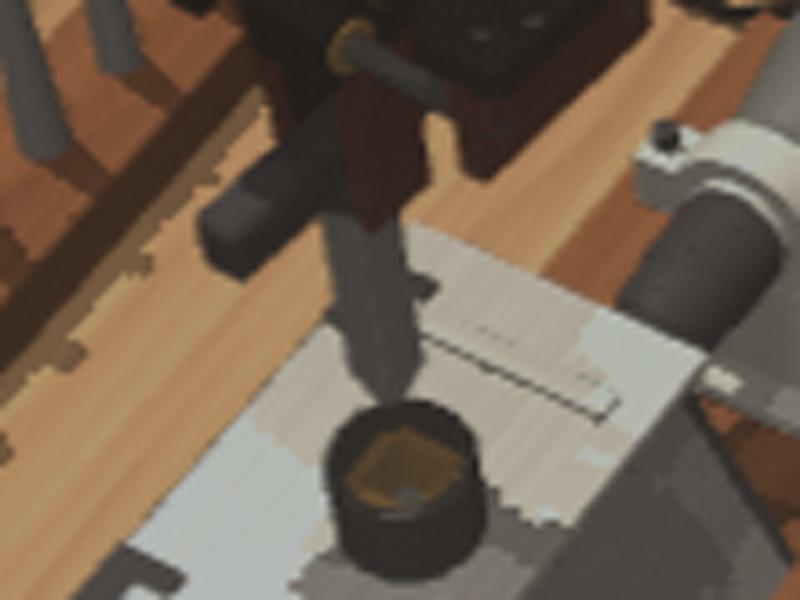

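Run:
```python
from h import *
tip=np.array([.56216,.15098,.26]);x=np.array([.14,.99,0])
e=tip+[0,0,.108]+.05*x
print("bar end pred",e,proj("side",e),"obs (225.2,236) ->",onz("side",(225.2,236),e[2]))
print("tip obs at z",[(z,onz("side",(248.8,260),z).round(4)) for z in(.253,.256,.26)])
print("mouth pred",proj("side",(.5622,.152,.231)),"obs (250.5,267.5)->",onz("side",(250.5,267.5),.231))
print("mid-shaft pred",[proj("side",tip+[0,0,h]) for h in(.0,.02,.05)])
a=cv2.imread("pics/t10.png")[195:245,215:265];h=cv2.cvtColor(a,cv2.COLOR_BGR2HSV)
im=cv2.imread("pics/t8.png");h=cv2.cvtColor(im,cv2.COLOR_BGR2GRAY)[205:245,220:265];m=(h<75).astype(np.uint8)
n,l,st,c=cv2.connectedComponentsWithStats(m);print([(s.tolist(),(k+[220,205]).round(1)) for s,k in zip(st,c) if s[4]>40])
im=cv2.imread("pics/t8.png")[205:245,220:265];cv2.imwrite("pics/c11.png",np.hstack([cv2.resize(im,(450,400),interpolation=2),cv2.resize(cv2.imread("pics/s0.png")[0:1,0:1],(1,400))]) if False else cv2.resize(im,(450,400),interpolation=2))
```

```text
bar end pred [0.56916 0.20048 0.368  ] [221.673827   236.34644801] obs (225.2,236) -> [0.56429329 0.19706472 0.368     ]
tip obs at z [(0.253, array([0.5609, 0.1516, 0.253 ])), (0.256, array([0.5594, 0.1535, 0.256 ])), (0.26, array([0.5573, 0.156 , 0.26  ]))]
mouth pred [249.38930813 266.88535833] obs (250.5,267.5)-> [0.5594675  0.15227392 0.231     ]
mid-shaft pred [array([248.04344023, 257.24806017]), array([246.86404303, 250.60645883]), array([245.02439342, 240.24674334])]
[([0, 0, 45, 39, 1564], array([242.2, 223.8])), ([12, 9, 20, 20, 154], array([242. , 224.3])), ([0, 38, 45, 2, 65], array([238.2, 243.7]))]
```

View pics/c11.png

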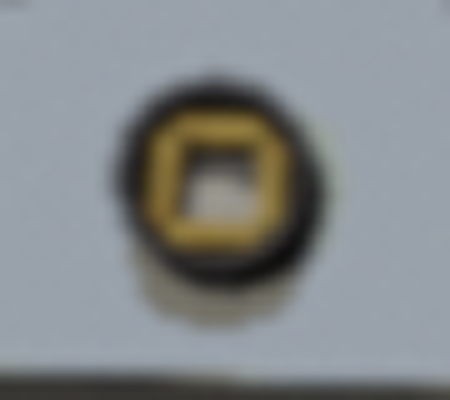

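The socket shows square-on at crop (221,180), and the key tip lines up with it in the side view. Descending with care.

Emit:
{"method": "move_arm", "body": {
  "rows": [1, 0, 0, 0.01, 0, 0, -2.5, 1, 0, 0, 0.02, 0, 0, -2.5, 1, 0, 0, 0.03, 0, 0, -2.5, 1, 0, 0, 0.036, 0, 0, -2.5, 1, 0, 0, 0.04, 0, 0, -2.5, 1, 0, 0, 0.042, 0, 0, -2.5, 1, 0, 0, 0.042, 0, 0, -2.5]
}}

```text
clock: 24.8
eef_pos: [0.5624, 0.1521, 0.332]
tool_rot: [[0.096, 0.995, -0.0], [0.995, -0.096, -0.0], [-0.0, -0.0, -1.0]]
contact_force: [-0.3, -0.1, -2.7]
gripper_width: 0.18
grasp_force: 34.9
```

Emit:
{"method": "move_arm", "body": {
  "rows": [1, 0, 0, 0.004, 0, 0, 0, 1, 0, 0, 0.008, 0, 0, 0, 1, 0, 0, 0.012, 0, 0, 0, 1, 0, 0, 0.014, 0, 0, 0, 1, 0, 0, 0.014, 0, 0, 0]
}}

```text
clock: 25.3
eef_pos: [0.5623, 0.1521, 0.3176]
tool_rot: [[0.096, 0.995, -0.001], [0.995, -0.096, -0.0], [-0.0, -0.001, -1.0]]
contact_force: [-0.8, -0.7, -2.1]
gripper_width: 0.18
grasp_force: 34.9
```

Emit:
{"method": "move_arm", "body": {
  "rows": [1, 0, 0, 0.002, 0, 0, 8, 1, 0, 0, 0.002, 0, 0, 16, 1, 0, 0, 0.002, 0, 0, 24, 1, 0, 0, 0.002, 0, 0, 32, 1, 0, 0, 0.002, 0, 0, 40, 1, 0, 0, 0.002, 0, 0, 48, 1, 0, 0, 0.002, 0, 0, 56, 1, 0, 0, 0.002, 0, 0, 64, 1, 0, 0, 0.002, 0, 0, 72, 1, 0, 0, 0.002, 0, 0, 80]
}}

```text
clock: 26.3
eef_pos: [0.5615, 0.1532, 0.3161]
tool_rot: [[0.997, 0.075, -0.002], [0.075, -0.997, 0.002], [-0.002, -0.002, -1.0]]
contact_force: [-3.0, 3.5, -2.2]
gripper_width: 0.174
grasp_force: 35.0
```

Run:
```python
from h import *
s=arm.sense();print(s["ft_torque"],s["contact_force"],s["eef_pos"])
```

```text
[0.89903263 0.85543685 0.04152478] [-2.99573722  3.46816353 -2.18569477] [0.56147321 0.15321557 0.31609848]
```

Continuing to the stop.

Emit:
{"method": "move_arm", "body": {
  "rows": [1, 0, 0, 0, 0, 0, 3, 1, 0, 0, 0, 0, 0, 6, 1, 0, 0, 0, 0, 0, 9, 1, 0, 0, 0, 0, 0, 12, 1, 0, 0, 0, 0, 0, 15, 1, 0, 0, 0, 0, 0, 15, 1, 0, 0, 0, 0, 0, 15]
}}

```text
clock: 27.0
eef_pos: [0.5615, 0.1534, 0.3161]
tool_rot: [[0.984, -0.18, -0.002], [-0.18, -0.984, 0.002], [-0.003, -0.002, -1.0]]
contact_force: [-3.3, 4.2, -1.0]
gripper_width: 0.183
grasp_force: 35.0
```

Run:
```python
from h import *
s=arm.sense();print(s["ft_torque"],s["contact_force"],np.degrees(np.arctan2(s["tool_rot"][1,0],s["tool_rot"][0,0])))
```

```text
[0.98596543 0.85131588 0.01261148] [-3.34369062  4.2295704  -1.0485624 ] -10.369021592667677
```

Emit:
{"method": "move_arm", "body": {
  "rows": [1, 0, 0, 0, 0, 0, -5, 1, 0, 0, 0, 0, 0, -5, 1, 0, 0, -0.01, 0, 0, -5, 1, 0, 0, -0.02, 0, 0, -5, 1, 0, 0, -0.035, 0, 0, -5, 1, 0, 0, -0.055, 0, 0, -5, 1, 0, 0, -0.065, 0, 0, -5, 1, 0, 0, -0.065, 0, 0, -5]
}}

```text
clock: 27.8
eef_pos: [0.5629, 0.1517, 0.3841]
tool_rot: [[0.995, -0.097, 0.005], [-0.097, -0.995, 0.0], [0.005, -0.001, -1.0]]
contact_force: [-0.2, -0.0, -0.7]
gripper_width: 0.18
grasp_force: 35.0
```

Run:
```python
from h import *
go((.5713,-.3982,.375),down(89))
s=cams.camera("side")[:,:,::-1];t=cams.camera("top")[:,:,::-1]
cv2.imwrite("pics/s12.png",s);cv2.imwrite("pics/t12.png",t)
```

```text
shift [0.0617 0.5465 0.009 ] turn [  0.2  -0.3 -94.6]
```

Emit:
{"method": "move_arm", "body": {
  "rows": [1, 0.004, 0.04, 0, 0, 0, -8, 1, 0.009, 0.08, 0, 0, 0, -16, 1, 0.014, 0.12, 0, 0, 0, -24, 1, 0.018, 0.16, 0, 0, 0, -32, 1, 0.023, 0.2, 0, 0, 0, -40, 1, 0.027, 0.24, 0, 0, 0, -48, 1, 0.032, 0.28, 0, 0, 0, -56, 1, 0.036, 0.32, 0, 0, 0, -64, 1, 0.04, 0.36, 0, 0, 0, -72, 1, 0.045, 0.4, 0, 0, 0, -80]
}}

```text
clock: 28.9
eef_pos: [0.5686, -0.2521, 0.3799]
tool_rot: [[0.262, 0.965, -0.002], [0.965, -0.262, 0.001], [0.0, -0.002, -1.0]]
contact_force: [0.7, 0.5, -0.6]
gripper_width: 0.181
grasp_force: 35.0
```

Emit:
{"method": "move_arm", "body": {
  "rows": [1, 0, 0, 0, 0, 0, -7, 1, 0, 0, 0, 0, 0, -14.6, 1, 0, 0, 0, 0, 0, -14.6, 1, 0, 0, 0, 0, 0, -14.6]
}}

```text
clock: 29.3
eef_pos: [0.5689, -0.2504, 0.3803]
tool_rot: [[0.019, 1.0, -0.001], [1.0, -0.019, 0.0], [0.0, -0.001, -1.0]]
contact_force: [0.3, -0.1, -1.9]
gripper_width: 0.182
grasp_force: 35.0
```

Run:
```python
from h import *
go((.5713,-.3982,.375),down(89))
```

```text
shift [-0.1477  0.0052  0.0052] turn [-0.1 -0.  -0.1]
```

Emit:
{"method": "move_arm", "body": {
  "rows": [1, -0.045, 0.002, 0, 0, 0, 0, 1, -0.09, 0.003, 0, 0, 0, 0, 1, -0.13, 0.005, 0, 0, 0, 0, 1, -0.148, 0.005, 0, 0, 0, 0, 1, -0.148, 0.005, 0.045, 0, 0, 0, 1, -0.148, 0.005, 0.09, 0, 0, 0, 1, -0.148, 0.005, 0.135, 0, 0, 0, 1, -0.148, 0.005, 0.17, 0, 0, 0, 1, -0.148, 0.005, 0.19, 0, 0, 0, 1, -0.148, 0.005, 0.19, 0, 0, 0]
}}

```text
clock: 30.3
eef_pos: [0.5704, -0.397, 0.1857]
tool_rot: [[0.018, 1.0, -0.007], [1.0, -0.018, 0.005], [0.005, -0.007, -1.0]]
contact_force: [0.2, 0.7, -2.3]
gripper_width: 0.174
grasp_force: 35.0
```

Emit:
{"method": "move_arm", "body": {
  "rows": [1, 0, 0, 0, 0, 0, 0, 1, 0, 0, 0, 0, 0, 0]
}}

```text
clock: 30.5
eef_pos: [0.5724, -0.3987, 0.1939]
tool_rot: [[0.016, 1.0, 0.003], [1.0, -0.016, -0.002], [-0.002, 0.003, -1.0]]
contact_force: [-0.2, -0.3, -1.2]
gripper_width: 0.182
grasp_force: 35.0
```

Run:
```python
from h import *
go((.5713,-.3982,.1227),down(89));go((.571,-.398,.1227),down(89))
```

```text
shift [ 0.0007 -0.0013  0.0712] turn [0.2 0.1 0.1]
shift [ 0.0009 -0.0016  0.0712] turn [0.2 0.1 0.1]
```

Emit:
{"method": "move_arm", "body": {
  "rows": [1, 0, -0.001, 0.015, 0, 0, 0, 1, 0, -0.001, 0.03, 0, 0, 0, 1, 0, -0.001, 0.045, 0, 0, 0, 1, 0, -0.001, 0.057, 0, 0, 0, 1, 0, -0.001, 0.064, 0, 0, 0, 1, 0, -0.001, 0.066, 0, 0, 0, 1, 0, -0.001, 0.066, 0, 0, 0]
}}

```text
clock: 31.2
eef_pos: [0.5706, -0.3984, 0.1249]
tool_rot: [[0.016, 1.0, -0.0], [1.0, -0.016, 0.0], [0.0, -0.0, -1.0]]
contact_force: [-0.2, -0.2, -1.5]
gripper_width: 0.18
grasp_force: 35.0
```

Emit:
{"method": "move_arm", "body": {
  "rows": [1, 0, 0, 0.002, 0, 0, 0, 1, 0, 0, 0.002, 0, 0, 0, -0.3, 0, 0, 0.002, 0, 0, 0, -0.3, 0, 0, 0.002, 0, 0, 0, -0.3, 0, 0, 0.002, 0, 0, 0, -0.3, 0, 0, 0.002, 0, 0, 0, -0.3, 0, 0, -0.04, 0, 0, 0, -0.3, 0, 0, -0.09, 0, 0, 0, -0.3, 0, 0, -0.14, 0, 0, 0, -0.3, 0, 0, -0.18, 0, 0, 0]
}}

```text
clock: 32.2
eef_pos: [0.5705, -0.3983, 0.3092]
tool_rot: [[0.016, 1.0, 0.003], [1.0, -0.016, -0.002], [-0.002, 0.003, -1.0]]
contact_force: [0.4, -0.0, 0.6]
gripper_width: 0.65
grasp_force: 0.0
```

Emit:
{"method": "move_arm", "body": {
  "rows": [-0.3, -0.02, -0.04, -0.02, 0, 0, 8, -0.3, -0.04, -0.08, -0.04, 0, 0, 16, -0.3, -0.06, -0.12, -0.06, 0, 0, 24, -0.3, -0.08, -0.16, -0.06, 0, 0, 32, -0.3, -0.1, -0.19, -0.06, 0, 0, 40, -0.3, -0.1, -0.22, -0.06, 0, 0, 48, -0.3, -0.1, -0.22, -0.06, 0, 0, 56, -0.3, -0.1, -0.22, -0.06, 0, 0, 64, -0.3, -0.1, -0.22, -0.06, 0, 0, 72, -0.3, -0.1, -0.22, -0.06, 0, 0, 80]
}}

```text
clock: 33.2
eef_pos: [0.3489, -0.495, 0.3655]
tool_rot: [[0.988, 0.152, 0.0], [0.152, -0.988, -0.0], [0.0, 0.0, -1.0]]
contact_force: [0.6, -0.4, 1.1]
gripper_width: 0.649
grasp_force: 0.0
```

Run:
```python
from h import *
s=arm.sense();print(s["eef_pos"],s["tool_rot"])
s=cams.camera("side")[:,:,::-1];t=cams.camera("top")[:,:,::-1]
cv2.imwrite("pics/s13.png",s);cv2.imwrite("pics/t13.png",t)
c=lambda im,x,y:cv2.resize(im[y:y+75,x:x+100],(400,300),interpolation=2)
cv2.imwrite("pics/c13.png",np.vstack([np.hstack([c(t,335,225),c(s,300,175)]),np.hstack([c(t,420,190),c(s,330,125)])]))
```

```text
[ 0.34894225 -0.49502955  0.3654552 ] [[ 9.88328350e-01  1.52338407e-01  2.87429945e-04]
 [ 1.52338521e-01 -9.88328281e-01 -4.28952551e-04]
 [ 2.18729195e-04  4.67732620e-04 -9.99999867e-01]]
```

View pics/c13.png

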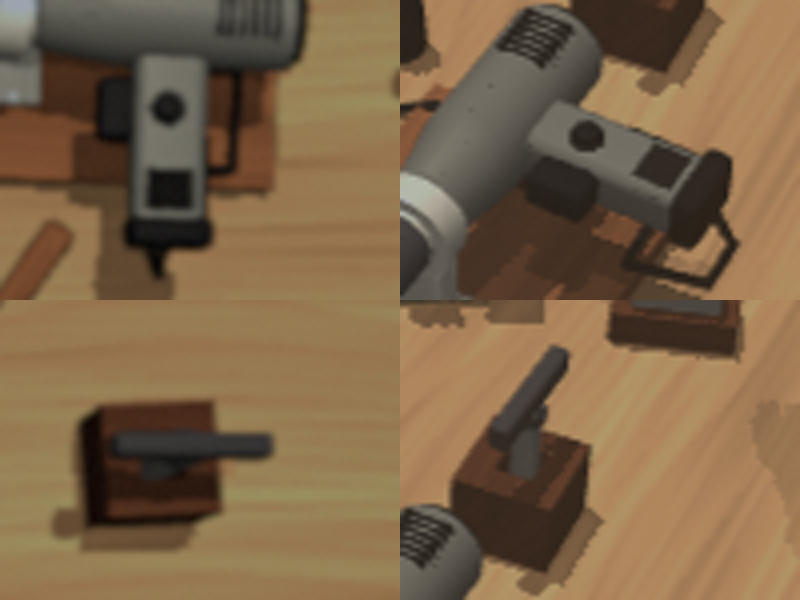

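The key stands upright in its block. The button is at top (377,251.7) and side (346.5,208.5), and the trigger's front edge is at top (359.2,252).

Run:
```python
from h import *
b=(376.6,251.4);bs=(346.1,208.1)
print("tri",tri(b,bs));print(onz("top",b,.135),onz("side",bs,.135),"model",rig(-.062,-.158,.135))
print("trig top edge",onz("top",(358.9,251.8),.122),"model",rig(-.062,-.115,.122))
im=cv2.imread("pics/t12.png");h=cv2.cvtColor(im,cv2.COLOR_BGR2HSV)[210:240,225:260];m=((h[:,:,0]>12)&(h[:,:,0]<32)&(h[:,:,1]>110)).astype(np.uint8);print(m.sum())
```

```text
tri (array([ 0.5059394 , -0.16949293,  0.12647649]), [np.float64(0.0002702225518884706), np.float64(0.0002702225518885774)])
[ 0.50515586 -0.16821184  0.135     ] [ 0.50233277 -0.16206782  0.135     ] model [ 0.50655516 -0.17325099  0.135     ]
trig top edge [ 0.50596278 -0.12619849  0.122     ] model [ 0.50848951 -0.13029452  0.122     ]
48
```

```bash
cat >> h.py <<'E'
T32=down(-2.6)@R.from_euler("x",-32,degrees=True).as_matrix()
E
python3 - <<'E'
from h import *
print(T32.round(3))
go((.508,-.10,.26),T32)
E
```

```text
[[ 0.999 -0.038 -0.024]
 [-0.045 -0.847 -0.529]
 [ 0.     0.53  -0.848]]
shift [ 0.219  -0.3652  0.1053] turn [-31.9  -3.3  11.3]
```

Emit:
{"method": "move_arm", "body": {
  "rows": [0.136, 0.025, -0.04, 0, 0, 0, 0, 0.136, 0.05, -0.08, 0, -6, -0.6, 2, 0.136, 0.075, -0.12, 0, -12, -1.2, 4, 0.136, 0.1, -0.16, 0.02, -18, -1.9, 6, 0.136, 0.125, -0.2, 0.04, -24, -2.5, 8, 0.136, 0.15, -0.24, 0.06, -30, -3.1, 10, 0.136, 0.17, -0.28, 0.08, -31.9, -3.3, 11.3, 0.136, 0.195, -0.32, 0.1, -31.9, -3.3, 11.3, 0.136, 0.219, -0.365, 0.105, -31.9, -3.3, 11.3, 0.136, 0.219, -0.365, 0.105, -31.9, -3.3, 11.3],
  "newtons": 40
}}

```text
clock: 34.3
eef_pos: [0.5086, -0.0952, 0.2578]
tool_rot: [[0.999, -0.025, -0.024], [-0.034, -0.848, -0.528], [-0.007, 0.529, -0.849]]
contact_force: [-1.0, -1.5, -0.1]
gripper_width: 0.431
grasp_force: 0.0
```

Emit:
{"method": "move_arm", "body": {
  "rows": [0.136, 0, 0, 0, 0, 0, 0, 0.136, 0, 0, 0, 0, 0, 0, 0.136, 0, 0, 0, 0, 0, 0]
}}

```text
clock: 34.6
eef_pos: [0.5073, -0.1014, 0.2611]
tool_rot: [[0.999, -0.038, -0.024], [-0.045, -0.847, -0.53], [0.0, 0.53, -0.848]]
contact_force: [-0.0, 0.5, -0.7]
gripper_width: 0.43
grasp_force: 0.0
```

Run:
```python
from h import *
s=arm.sense();print(s["eef_pos"],s["tool_rot"].round(3).tolist(),s["contact_force"],s["gripper_width"])
go((.508,-.105,.21),T32);go((.508,-.105,.149),T32)
```

```text
[ 0.50725467 -0.10143296  0.26109495] [[0.999, -0.038, -0.024], [-0.045, -0.847, -0.53], [0.0, 0.53, -0.848]] [-0.04759607  0.45269522 -0.65923426] 0.42981011138279396
shift [ 0.0009 -0.0241  0.0452] turn [ 0. -0.  0.]
shift [ 0.0009 -0.0564  0.0969] turn [ 0. -0.  0.]
```

Emit:
{"method": "move_arm", "body": {
  "rows": [0.136, 0.001, -0.012, 0.022, 0, 0, 0, 0.136, 0.001, -0.024, 0.045, 0, 0, 0, 0.136, 0.001, -0.035, 0.062, 0, 0, 0, 0.136, 0.001, -0.046, 0.08, 0, 0, 0, 0.136, 0.001, -0.0565, 0.097, 0, 0, 0, 0.136, 0.001, -0.0565, 0.097, 0, 0, 0, 0.136, 0.001, -0.0565, 0.097, 0, 0, 0, 0.136, 0.001, -0.0565, 0.097, 0, 0, 0]
}}

```text
clock: 35.4
eef_pos: [0.5088, -0.1042, 0.1499]
tool_rot: [[0.999, -0.039, -0.022], [-0.045, -0.847, -0.53], [0.002, 0.53, -0.848]]
contact_force: [0.3, -0.1, 0.1]
gripper_width: 0.432
grasp_force: 0.0
```

Run:
```python
from h import *
s=arm.sense();print(s["eef_pos"],s["contact_force"],s["gripper_width"])
go((.507,-.118,.149),T32);go((.507,-.128,.149),T32);go((.507,-.1425,.149),T32);go((.507,-.1425,.137),T32)
s=cams.camera("side")[:,:,::-1]
cv2.imwrite("pics/c14.png",cv2.resize(s[150:270,270:430],(800,600),interpolation=2))
```

```text
[ 0.5088334  -0.10415106  0.14985155] [ 0.28176203 -0.07280306  0.12775193] 0.43190159170929254
shift [-0.0012  0.0113  0.0081] turn [ 0.  -0.1 -0. ]
shift [-0.0008  0.0198  0.0134] turn [ 0.  -0.1 -0. ]
shift [-0.0001  0.0321  0.0211] turn [ 0.  -0.1 -0. ]
shift [-0.0001  0.0257  0.0313] turn [ 0.  -0.1 -0. ]
```

View pics/c14.png

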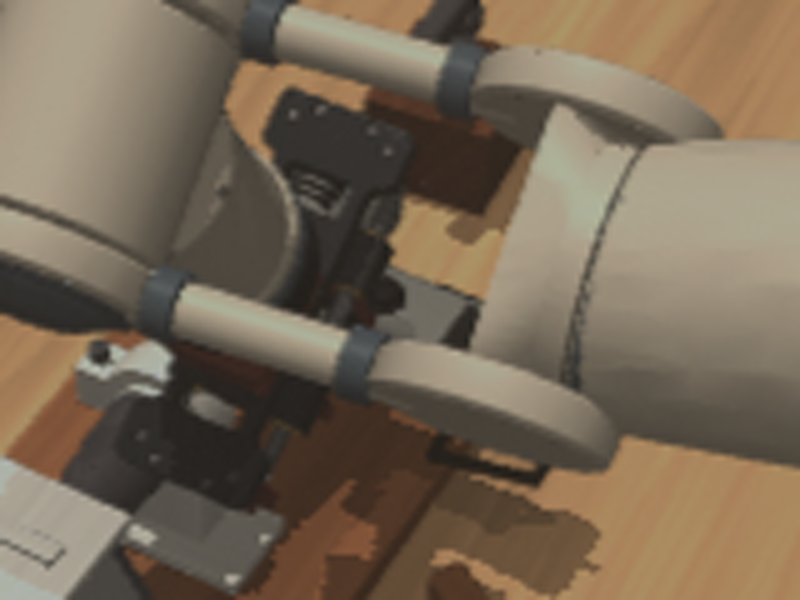

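The fingers are ahead of the trigger, and the button shows clear at crop (388,292). Squeezing while watching the force.

Emit:
{"method": "move_arm", "body": {
  "rows": [0.136, 0, 0.006, 0.004, 0, 0, 0, 0.136, 0, 0.011, 0.008, 0, 0, 0, 0.136, 0, 0.016, 0.011, 0, 0, 0, 0.136, 0, 0.02, 0.0135, 0, 0, 0, 0.136, 0, 0.024, 0.0165, 0, 0, 0, 0.136, 0, 0.024, 0.0165, 0, 0, 0, 0.136, 0, 0.024, 0.0165, 0, 0, 0]
}}

```text
clock: 36.15
eef_pos: [0.5072, -0.1318, 0.1471]
tool_rot: [[0.999, -0.037, -0.023], [-0.044, -0.848, -0.528], [-0.0, 0.528, -0.849]]
contact_force: [-2.3, 7.1, 3.6]
gripper_width: 0.43
grasp_force: 3.3
```

Run:
```python
from h import *
s=arm.sense();print(s["eef_pos"],s["contact_force"],s["gripper_width"])
```

```text
[ 0.50715947 -0.13183251  0.14710776] [-2.25817934  7.1329491   3.59466113] 0.4302821955815978
```

Emit:
{"method": "move_arm", "body": {
  "rows": [0.136, 0, 0.001, -0.001, 0, 0, 0, 0.136, 0, 0.003, 0.0005, 0, 0, 0, 0.136, 0, 0.006, 0.002, 0, 0, 0, 0.136, 0, 0.008, 0.0033, 0, 0, 0, 0.136, 0, 0.008, 0.0033, 0, 0, 0, 0.136, 0, 0.008, 0.0033, 0, 0, 0]
}}

```text
clock: 36.75
eef_pos: [0.5068, -0.1389, 0.1473]
tool_rot: [[0.999, -0.035, -0.023], [-0.042, -0.85, -0.525], [-0.001, 0.526, -0.851]]
contact_force: [-1.3, 11.1, 0.9]
gripper_width: 0.434
grasp_force: 5.7
```

Run:
```python
from h import *
s=arm.sense();print(s["eef_pos"],s["contact_force"],s["ft_torque"])
```

```text
[ 0.50682556 -0.1388807   0.1472975 ] [-1.31198075 11.12009799  0.91240247] [ 2.06383657  0.06296733 -0.04433851]
```

Emit:
{"method": "move_arm", "body": {
  "rows": [0.136, 0, 0.0015, 0.001, 0, 0, 0, 0.136, 0, 0.0028, 0.0018, 0, 0, 0, 0.136, 0, 0.0028, 0.0018, 0, 0, 0]
}}

```text
clock: 37.05
eef_pos: [0.5068, -0.1401, 0.1472]
tool_rot: [[0.999, -0.034, -0.022], [-0.041, -0.852, -0.522], [-0.001, 0.522, -0.853]]
contact_force: [-2.7, 21.5, 3.4]
gripper_width: 0.436
grasp_force: 10.4
```

Trigger is at its stop. Pressing straight down on the button.

Emit:
{"method": "move_arm", "body": {
  "rows": [0.136, 0, -0.0011, 0.0017, 0, 0, 0, 0.136, 0, -0.0021, 0.0034, 0, 0, 0, 0.136, 0, -0.0032, 0.0051, 0, 0, 0, 0.136, 0, -0.0042, 0.0068, 0, 0, 0, 0.136, 0, -0.0048, 0.0076, 0, 0, 0, 0.136, 0, -0.0048, 0.0076, 0, 0, 0, 0.136, 0, -0.0048, 0.0076, 0, 0, 0]
}}

```text
clock: 37.75
eef_pos: [0.5083, -0.1402, 0.1415]
tool_rot: [[0.999, -0.037, -0.018], [-0.04, -0.851, -0.523], [0.004, 0.523, -0.852]]
contact_force: [-2.9, 23.5, 13.2]
gripper_width: 0.435
grasp_force: 12.4
```

Emit:
{"method": "move_arm", "body": {
  "rows": [0.136, 0, -0.001, 0.001, 0, 0, 0, 0.136, 0, -0.0019, 0.002, 0, 0, 0, 0.136, 0, -0.0027, 0.003, 0, 0, 0, 0.136, 0, -0.0027, 0.003, 0, 0, 0, 0.136, 0, -0.0027, 0.003, 0, 0, 0]
}}

```text
clock: 38.25
eef_pos: [0.5085, -0.1401, 0.139]
tool_rot: [[0.999, -0.038, -0.017], [-0.041, -0.85, -0.525], [0.006, 0.525, -0.851]]
contact_force: [-4.0, 23.1, 19.0]
gripper_width: 0.433
grasp_force: 14.3
```

Emit:
{"method": "move_arm", "body": {
  "rows": [0.136, 0, -0.0015, 0.001, 0, 0, 0, 0.136, 0, -0.0025, 0.0014, 0, 0, 0, 0.136, 0, -0.0025, 0.0014, 0, 0, 0]
}}

```text
clock: 38.55
eef_pos: [0.5086, -0.14, 0.1385]
tool_rot: [[0.999, -0.04, -0.016], [-0.042, -0.848, -0.528], [0.007, 0.528, -0.849]]
contact_force: [-7.5, 20.7, 25.2]
gripper_width: 0.43
grasp_force: 17.3
```

Run:
```python
from h import *
s=arm.sense();print(s["ft_torque"])
s=cams.camera("side")[:,:,::-1]
cv2.imwrite("pics/c15.png",cv2.resize(s[180:240,310:390],(800,600),interpolation=2))
```

```text
[ 1.16440773  1.09516069 -0.68381737]
```

Bottomed (force rising with no travel). Easing the trigger while holding the button down.

Emit:
{"method": "move_arm", "body": {
  "rows": [0.136, 0, -0.0013, -0.0008, 0, 0, 0, 0.136, 0, -0.0025, -0.0016, 0, 0, 0, 0.136, 0, -0.0038, -0.0024, 0, 0, 0, 0.136, 0, -0.005, -0.0032, 0, 0, 0, 0.136, 0, -0.005, -0.0032, 0, 0, 0, 0.136, 0, -0.005, -0.0032, 0, 0, 0]
}}

```text
clock: 39.2
eef_pos: [0.5088, -0.1368, 0.1384]
tool_rot: [[0.999, -0.041, -0.017], [-0.044, -0.846, -0.532], [0.007, 0.532, -0.847]]
contact_force: [-3.1, 6.8, 19.2]
gripper_width: 0.434
grasp_force: 11.8
```

Emit:
{"method": "move_arm", "body": {
  "rows": [0.136, 0, -0.0013, -0.0008, 0, 0, 0, 0.136, 0, -0.0025, -0.0016, 0, 0, 0, 0.136, 0, -0.003, -0.002, 0, 0, 0, 0.136, 0, -0.003, -0.002, 0, 0, 0, 0.136, 0, -0.003, -0.002, 0, 0, 0]
}}

```text
clock: 39.7
eef_pos: [0.5089, -0.1345, 0.1383]
tool_rot: [[0.999, -0.041, -0.018], [-0.044, -0.844, -0.534], [0.007, 0.534, -0.845]]
contact_force: [-1.7, -0.7, 15.3]
gripper_width: 0.433
grasp_force: 9.7
```

Emit:
{"method": "move_arm", "body": {
  "rows": [0.136, 0, -0.0013, -0.0008, 0, 0, 0, 0.136, 0, -0.002, -0.0013, 0, 0, 0, 0.136, 0, -0.002, -0.0013, 0, 0, 0]
}}

```text
clock: 40.0
eef_pos: [0.5088, -0.1331, 0.1381]
tool_rot: [[0.999, -0.041, -0.018], [-0.045, -0.843, -0.536], [0.007, 0.536, -0.844]]
contact_force: [-0.7, -3.9, 14.3]
gripper_width: 0.434
grasp_force: 7.1
```

Emit:
{"method": "move_arm", "body": {
  "rows": [0.136, 0, 0.001, -0.0055, 0, 0, 0, 0.136, 0, 0.0035, -0.011, 0, 0, 0, 0.136, 0, 0.008, -0.0186, 0, 0, 0, 0.136, 0, 0.0186, -0.0355, 0, 0, 0, 0.136, 0, 0.04, -0.07, 0, 0, 0, 0.136, 0, 0.06, -0.1, 0, 0, 0, 0.136, 0, 0.075, -0.13, 0, 0, 0]
}}

```text
clock: 40.7
eef_pos: [0.5073, -0.1252, 0.2847]
tool_rot: [[0.999, -0.037, -0.024], [-0.044, -0.847, -0.53], [-0.001, 0.53, -0.848]]
contact_force: [0.1, -0.3, 0.3]
gripper_width: 0.434
grasp_force: 0.0
```

Emit:
{"method": "move_arm", "body": {
  "rows": [0.136, -0.03, 0.03, -0.03, 4, 0, 0, 0.136, -0.06, 0.06, -0.06, 8, 0, 0, 0.136, -0.09, 0.09, -0.08, 16, 0, 0, 0.136, -0.12, 0.12, -0.08, 24, 0, 0, 0.136, -0.15, 0.15, -0.08, 32, 0, 0, 0.136, -0.16, 0.19, -0.08, 32, 0, 0, 0.136, -0.17, 0.23, -0.08, 32, 0, 0, 0.136, -0.17, 0.27, -0.08, 32, 0, 0, 0.136, -0.17, 0.3, -0.08, 32, 0, 0, 0.136, -0.17, 0.3, -0.08, 32, 0, 0]
}}

```text
clock: 41.7
eef_pos: [0.3284, -0.3322, 0.51]
tool_rot: [[0.999, -0.047, -0.001], [-0.047, -0.999, -0.0], [-0.001, 0.0, -1.0]]
contact_force: [0.6, 0.5, -0.3]
gripper_width: 0.431
grasp_force: 0.0
```

Run:
```python
from h import *
print(arm.sense()["eef_pos"])
s=cams.camera("side")[:,:,::-1];t=cams.camera("top")[:,:,::-1]
cv2.imwrite("pics/s16.png",s);cv2.imwrite("pics/t16.png",t)
a=cv2.cvtColor(cv2.imread("pics/t13.png"),6).astype(int);b=cv2.cvtColor(t.copy(),6).astype(int)
print("row252 before",a[252,352:372]);print("row252 after ",b[252,352:372])
print("key bar",np.abs(a-b)[205:250,440:495].mean())
def but(g,x0,y0,w,h):
    m=(g[y0:y0+h,x0:x0+w]<60).astype(np.uint8);n,l,st,c=cv2.connectedComponentsWithStats(m);return [(q.tolist(),(k+[x0,y0]).round(2)) for q,k in zip(st[1:],c[1:]) if q[4]>10]
print(but(a,370,244,14,16),but(b,370,244,14,16))
A=cv2.cvtColor(cv2.imread("pics/s13.png"),6).astype(int);B=cv2.cvtColor(s.copy(),6).astype(int)
print(but(A,338,200,17,16),but(B,338,200,17,16))
```

```text
[ 0.32835025 -0.3321861   0.51000796]
row252 before [46 46 48 46 47 45 37 21 19 28 32 32 31 30 30 33 53 78 95 97]
row252 after  [48 47 47 48 49 48 47 48 43 33 19 22 30 31 30 34 53 80 97 98]
key bar 1.905050505050505
[([3, 4, 8, 8, 49], array([376.57, 251.67]))] [([3, 4, 8, 8, 48], array([376.5 , 251.71]))]
[([5, 5, 8, 8, 48], array([346.38, 208.73]))] [([5, 6, 8, 7, 46], array([346.37, 208.89]))]
```

The trigger's front edge has moved about 2.9 px (about 7 mm) in and stays there, so it is held. The key is unchanged. Handing in.

```bash
python3 -c "
from workcell import arm
print(arm.sign_off())"
```

```text
the job is handed in; nothing more can be done
None
```

The job is handed in, with no verdict returned: all three bare ferrules I found are in the drum, the hatch is shut, the key is back in its block, and the drill's trigger stays held in at about 7 mm; the key was turned past the quarter turn, but I did not check the lock's angle itself.

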